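Clamp a phone on the repair station with a hex key

ROBOT

A 6-joint arm with a two-finger parallel gripper is mounted at the origin on the work surface. World frame = base frame: x ahead of the robot, y to its left, z up, the work surface at z = 0. Lengths are in mm, angles in rad, forces in N, time in s.
With the tool pointing down it reaches from about 275 to 1000 mm from the base axis. Payload 8.4 kg.
Tool frame: the origin (TCP) lies midway between the tips of the shut fingers; the grasp point (between the pads) lies 19 mm behind it (manip.pinch_z is the distance from the TCP to the grasp point, in mm); z points along the fingers, y is the line along which they close (so a half turn about z gives the same grasp; the last joint's range is limited). The gripper opens to 85 mm and grips with 20 to 120 N. Pads are 22 mm wide; open, the fingers measure 114 mm over their backs; the gripper's body (76 mm by 85 mm) begins 54 mm behind the grasp point. The pads swing forward as they close: fully open they stand 13 mm farther back than shut.
Start: joints at [-1.127, 0.353, 1.633, -0, 1.155, -0.002], TCP at [269.486, -563.919, 231.281] pointing down, gripper open.
Joint ranges: [-2.63, 2.63], [-0.92, 2.1], [0.06, 2.66], [-1.3, 4.44], [0, 2.69], [-3.02, 3.02]. Speed limits (rad/s): [2.22, 2.22, 2.79, 3.14, 3.14, 3.14].

INTERFACE

Orientations are given as a unit quaternion [w, x, y, z].
In Python, from cell import status, cams, order, manip gives the robot as it stands. The module is installed in compiled form; this text tells all that it offers.
- The arm moves only by the shell command python3 -m pendant 'ROWS' [OPENING] [FORCE]. ROWS is JSON, a list of rows, each a list of 6 numbers: the shift along the world's x, y, z in mm, then the turn, a rotation vector about the world's x, y, z in rad. A call has 1 to 12 rows; each row is the pose to reach, as a shift and turn from the pose commanded when the call began; what a row does not reach only later rows make up. A row lasts 1/10 s, in which the tool goes at most 50 mm and 8.59 degrees, less where a joint would pass 70% of its speed; a pose out of reach is approached as far as the arm can. A call with a gripper value outside its range is refused whole. OPENING is the closure, from -1 (fully open) to 1 (shut), set as the call begins (- or left out, the last holds). The fingers move at their own pace and stop on an object; FORCE is the grip in N (left out, the last holds). Time passes only in rows, so rows that repeat a pose let the fingers close. It gives the time, the measured TCP pose, the force, the opening and the grip force at its end, in the units of the state.
- status.sense(): the state, without advancing time (a new reading comes with each control period).
- cams.capture(name): name is "side" or "top"; returns the picture (480x640x3 uint8, blue, green, red); there is no depth.
- cams.camera_params(name): a dict with "vfov" (degrees; the focal length in pixels is half the picture's height over the tangent of half this angle, whatever the lens; pixels are square), "cx", "cy" (the principal point, pixels), "pose" (4x4, takes a point from camera to world coordinates). Camera axes: x right, y up, looking along -z (the intrinsics and any distortion apply to the point x, -y, -z); pixel columns grow to the right and rows downward; lengths in mm; the calibration is good to about 2 mm. A picture is of the moment at which its call begins. camera_params takes no time and is no camera call.
- order.finish_job(): hands the job in; it is judged then, once.
The state is a dict: "t": time; "q": joint angles; "qd": joint speeds; "tau": joint torques, N m; "position": TCP position; "tcp_rot": TCP orientation; "ft_force": force on the tool from outside, world axes, zero at the start; "wrist_torque": the same for the moment, N m; "finger_gap": opening from 0.0 (shut) to 1.0 (fully open); "gripper_force": force on a finger pad.
Only numpy, scipy, OpenCV 4.12 (cv2) and the standard library are available. Lean on these libraries where they do the work, as an engineer would, in place of code of your own. Each camera call takes 0.05 s, during which the arm holds its last target. There are 200 camera calls.

TASK

Clamp the phone on the white repair station: take the blue T-handle hex key from the rack, push it fully home in the recessed hex socket of the cam clamp before you turn it, and then, with the key still fully home, turn it clockwise (seen from above) to its stop, so that the jaw presses the phone against the brass fence. Then pull the key out, put it back upright in a slot of the rack and let go; do not touch the phone with the gripper and leave everything else where it is.

Things in the scene. Friction and masses are not known exactly. Their poses are not given: they have to be found in the camera images.
- key_handle (a point): Centre (half-way up) of the crossbar of the blue T-handle hex key (120 g). Bar blue with a black middle; 80 mm long (local x), 18 mm wide (y), 20 mm high (z); grip it from above across the 18 mm. Local z is up along the key. A round 16 mm shank hangs from mid-bar and ends in the hex. At the start it stands upright in a rack slot, bar across the row, this point 125 mm above the table.
- key_tip (a point): Centre of the flat tip of the blue key, 115 mm below key_handle along the key; same axes. The last 30 mm are a hex 14 mm across flats, two flats facing local +x and -x and the others every 60 degrees; the final 1.6 mm are stepped in to 11.6 mm across flats. In the rack the tip is 10 mm above the table.
- socket (a point): Centre of the floor of the hex socket in the cam clamp's black round head (36 mm wide), 68 mm above the table. Socket 15.2 mm across flats, 17 mm deep; above it a 45 degree lead-in, 4 mm high, 23 mm wide at the head's top. The frame turns with the screw, z up, two flats facing +x and -x: the key enters if its yaw equals this one within 8 degrees, give or take multiples of 60. Yellow mark at +x.
- cam_screw (a joint): Angle of the cam screw, rad, growing clockwise seen from above, up to a hard stop at 1.2. Starts at 0 to 0.25 and stays where left. Turning takes about 0.1 N m; the seated hex has about 10 degrees of play either way. It drives the jaw, with its sprung pad, 7.9 mm per rad towards the fence.
- station: The fixed white station, 240 mm (its x) by 220 mm (its y), tan plate at 60 mm height with the phone on it; origin under its centre. The brass fence stands at its y = +79 to +91 mm, 14 mm high; the cam screw's axis is at its x = 0, y = -42.5 mm.
- mast_top (a point): Top of the thin fixed steel mast with a brass cap (18 mm wide) at one corner of the station, on the fence side; 201 mm above the table. An obstacle to a carried key.
- phone_center (a point): Centre of the loose phone (aluminium frame, dark face), 150 x 72 x 9 mm, lying on the plate between jaw and fence, 2 to 4 mm short of the fence at the start.
- phone: The same phone; origin at the centre of its underside, 60 mm above the table.
- rack: Fixed grey key rack, 56 mm (its x) by 200 mm (its y), 66 mm high; origin under its centre. Three 19 mm square slots in a row at y = -62, 0 and +62 mm, floors 10 mm above the table, each with a black 45 degree lead-in, 29 mm wide at its mouth, 71 mm above the table. They hold the blue, red and yellow keys in any order.
- red_handle (a point): Centre of the crossbar of the red key, of the same build but with an 8 mm hex, too small for the socket; a bystander.
- yellow_handle (a point): Centre of the crossbar of the yellow key, of the same build but with an 11 mm hex, too small for the socket; a bystander.
- solvent_center (a point): Half-way up a white solvent bottle, 52 mm across, 170 mm tall; stands between station and rack. Bystander.
- suction_center (a point): Half-way up an orange suction cup, 52 mm across, 46 mm tall. Bystander.
- jar_center (a point): Half-way up an amber screw jar, 44 mm across, 48 mm tall, beside the rack. Bystander.
- tape_center (a point): Middle of an amber tape roll lying flat, 60 mm across, 19 mm high, beside the rack. Bystander.
- spacer_center (a point): Half-way up a brass spacer, 22 mm across and 22 mm tall, standing on the station's plate. Bystander.
- screwdriver: A screwdriver, 160 mm long, lying on the mat at the left. Bystander.
- brush: A brush, 160 mm long, lying on the mat at the right. Bystander.
- blue_key: The blue key itself: origin at the centre of its tip, axes as key_handle.
Mind the look-alikes: they are no part of the job. Leave any green look-alike of the blue_key alone. What is shaped like the rack but turquoise is not meant.

How it is judged:
By the outcome, as a careful person would: the job done as asked, in the order asked, and still so for the second after the job is handed in, with the robot touching nothing.
It also fails if it takes over 67 s, if anything falls off the work surface, if the arm or the gripper's body presses on something with over 40 N, if the wrist force passes 120 N, or if a joint passes its speed limit or range.

## Working session

There is one attempt and no reset: what is moved stays moved. The work goes in short steps, Python scripts to look and compute and a shell command to move; the robot and the scene stay as the last step left them, time stands still between calls to the robot, and variables do not carry over. Pictures are saved under pics/ and viewed, at most 10 in all, crops included, and the job is handed in when it is done.

```bash
mkdir -p pics; python3 - <<'E'
from cell import status,cams,manip
import cv2,numpy as np
for n in("top","side"):
    cv2.imwrite(f"pics/{n}0.png",cams.capture(n)); p=cams.camera_params(n); print(n,{k:(np.round(v,3).tolist()) for k,v in p.items() if not isinstance(v,str)})
s=status.sense();print(s);print(manip.pinch_z,dir(manip))
E
```

```text
top {'vfov': 57.161, 'cx': 324.932, 'cy': 238.577, 'pose': [[0.028, 0.978, -0.205, 293.696], [-1.0, 0.028, -0.006, -11.287], [-0.0, 0.205, 0.979, 1231.642], [0.0, 0.0, 0.0, 1.0]]}
side {'vfov': 48.868, 'cx': 314.464, 'cy': 242.0, 'pose': [[0.744, 0.305, -0.595, -262.515], [-0.668, 0.362, -0.65, -853.972], [0.017, 0.881, 0.473, 769.707], [0.0, 0.0, 0.0, 1.0]]}
{'t': 0.1, 'q': array([-1.12740237e+00,  3.53586209e-01,  1.63405934e+00, -8.07398645e-07,
        1.15520331e+00, -2.40514420e-03]), 'qd': array([-1.12820638e-03, -4.69699294e-04, -2.35785051e-03, -8.21126063e-05,
        3.06620639e-04, -1.27851047e-03]), 'tau': array([ 5.33695857e-04, -6.06357837e+01, -3.42822182e+01, -5.85810108e-05,
        4.03127895e-03,  1.48646228e-05]), 'position': array([ 269.2998074 , -563.53066501,  230.63236686]), 'tcp_rot': array([-6.12811849e-04,  9.75260351e-01,  2.21058484e-01, -1.37733190e-04]), 'ft_force': array([0.10571599, 0.22851324, 0.20501636]), 'wrist_torque': array([ 0.05750867, -0.04207019, -0.01096084]), 'gripper_force': 0.0, 'finger_gap': 1.000296595407663}
18.700000000000003 ['Unreachable', '__class__', '__delattr__', '__dict__', '__dir__', '__doc__', '__eq__', '__format__', '__ge__', '__getattribute__', '__getstate__', '__gt__', '__hash__', '__init__', '__init_subclass__', '__le__', '__lt__', '__module__', '__ne__', '__new__', '__reduce__', '__reduce_ex__', '__repr__', '__setattr__', '__sizeof__', '__str__', '__subclasshook__', '__weakref__', 'pinch_z']
```

View pics/top0.png

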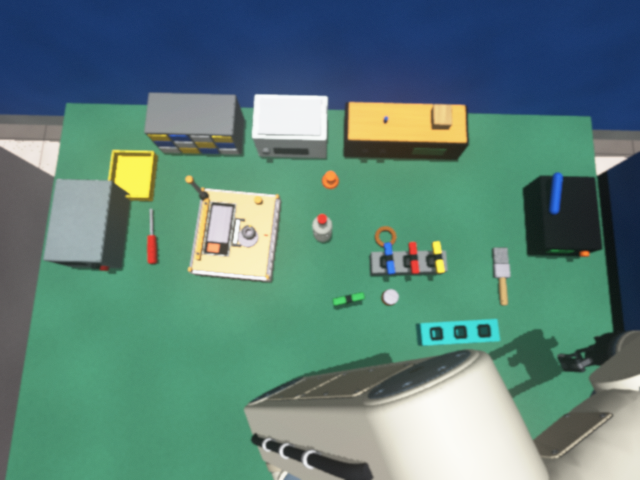

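View pics/side0.png

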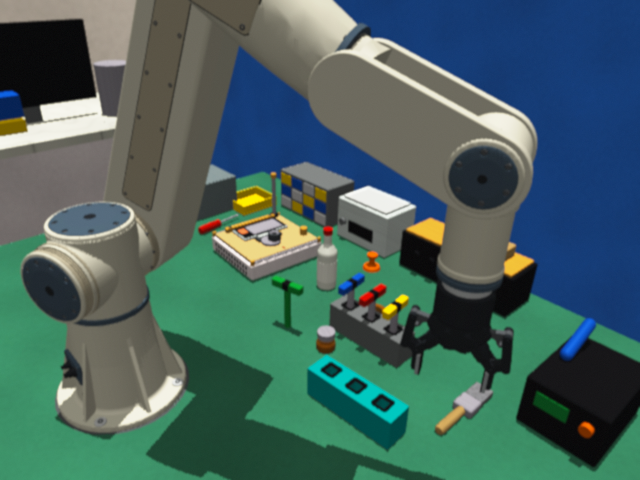

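The top view shows the station at about (235,235), with its fence on the left and the mast at (190,180). The blue, red and yellow keys stand in the grey rack at about (389,258), (413,258) and (438,257), and the bottle is at (322,228). The side view shows the same keys at (351,284), (373,294) and (396,306). The green T-key and the turquoise rack are decoys.

```bash
python3 - <<'E'
from cell import cams
import cv2,numpy as np
for n in("top","side"):
    print({k:v for k,v in cams.camera_params(n).items() if k!='pose'})
t=cv2.imread("pics/top0.png");s=cv2.imread("pics/side0.png")
a=cv2.resize(t[170:290,180:290],None,fx=5,fy=5,interpolation=cv2.INTER_CUBIC)[:, :400]
R=lambda im,x,y,w,h:cv2.resize(im[y:y+h,x:x+w],(400,300),interpolation=cv2.INTER_CUBIC)
cv2.imwrite("pics/c0.png",np.vstack([np.hstack([R(t,180,175,120,90),R(t,360,230,100,75)]),np.hstack([R(s,210,190,120,90),R(s,320,260,100,75)])]))
E
```

```text
{'vfov': 57.160928075671585, 'cx': 324.9315042981429, 'cy': 238.5769488127568}
{'vfov': 48.86788201386328, 'cx': 314.46386652409353, 'cy': 241.99986967424144}
```

View pics/c0.png

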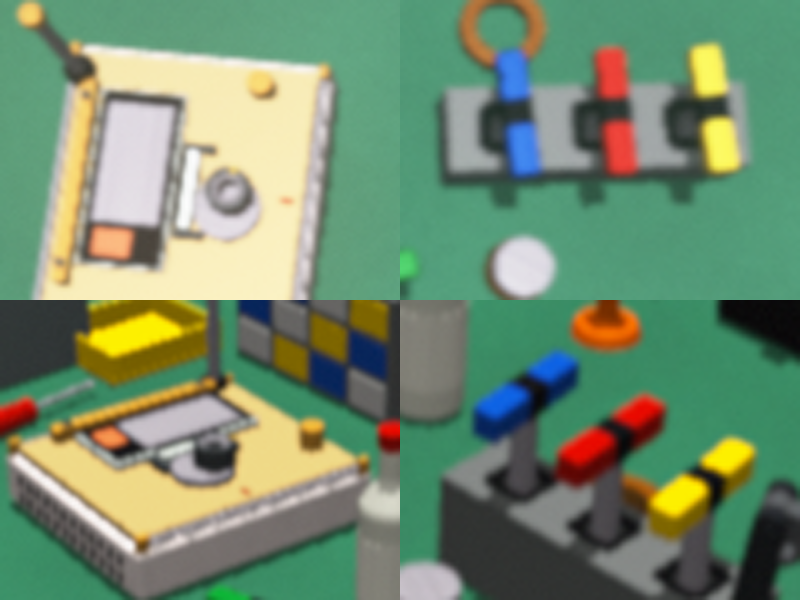

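The crops show the station with the black round head just right of the jaw, at crop (228,190), i.e. top pixel about (248,232). The blue key stands in the leftmost slot with its bar across the row. The yellow mark can't be made out yet, so next I measure.

```bash
cat > h.py <<'E'
import cv2,numpy as np
from cell import cams,status
def P(n):
    p=cams.camera_params(n);return 240/np.tan(np.radians(p['vfov']/2)),p['cx'],p['cy'],np.array(p['pose'])
def ray(n,uv):
    f,cx,cy,T=P(n);uv=np.atleast_2d(uv).astype(float)
    d=np.c_[(uv[:,0]-cx)/f,-(uv[:,1]-cy)/f,-np.ones(len(uv))]@T[:3,:3].T
    return T[:3,3],d
def plane(n,uv,z):
    o,d=ray(n,uv);return o+d*((z-o[2])/d[:,2])[:,None]
def proj(n,X):
    f,cx,cy,T=P(n);c=(np.atleast_2d(X)-T[:3,3])@T[:3,:3];return np.c_[cx-f*c[:,0]/c[:,2],cy+f*c[:,1]/c[:,2]]
def tri(u1,u2,n1="top",n2="side"):
    o1,d1=ray(n1,u1);o2,d2=ray(n2,u2);A=np.c_[d1[0],-d2[0]];k=np.linalg.lstsq(A,o2-o1,rcond=None)[0]
    a=o1+k[0]*d1[0];b=o2+k[1]*d2[0];return (a+b)/2,np.linalg.norm(a-b)
def mask(im,lo,hi,roi):
    m=cv2.inRange(cv2.cvtColor(im,cv2.COLOR_BGR2HSV),lo,hi);x,y,w,h=roi;o=np.zeros_like(m);o[y:y+h,x:x+w]=m[y:y+h,x:x+w];return o
def pts(m): y,x=np.nonzero(m);return np.c_[x,y].astype(np.float32)
E
python3 - <<'E'
from h import *
np.set_printoptions(precision=1,suppress=True)
t=cv2.imread("pics/top0.png");s=cv2.imread("pics/side0.png")
col={'blue':((105,120,90),(125,255,255)),'red':((172,100,90),(180,255,255)),'yel':((22,140,120),(34,255,255))}
R={'blue':((375,238,30,45),(330,265,45,45)),'red':((400,238,22,40),(355,280,35,30)),'yel':((425,235,25,42),(378,288,35,35))}
for k in col:
    lo,hi=col[k];u=[]
    for im,r in zip((t,s),R[k]):
        m=mask(im,lo,hi,r)
        if k=='red': m|=mask(im,(0,100,90),(6,255,255),r)
        p=pts(m);(c,wh,a)=cv2.minAreaRect(p);u.append(c)
        print(k,len(p),np.array(c),wh,a)
        if im is t:
            w=plane("top",p,135).astype(np.float32)[:,:2];c2,wh2,a2=cv2.minAreaRect(w)
            print("  z135 rect",np.array(c2),wh2,a2, "pca",np.linalg.svd(w-w.mean(0),full_matrices=False)[2][0],w.mean(0))
    X,e=tri(*u);print("  tri",X,e)
# station plate (tan)
m=mask(t,(12,30,150),(30,140,255),(185,180,100,105));p=pts(m)
w=plane("top",p,60)[:,:2].astype(np.float32);print("station",cv2.minAreaRect(w),len(p))
hull=cv2.approxPolyDP(cv2.convexHull(p.astype(np.int32)),3,True)[:,0];print(hull.tolist(),plane("top",hull,60)[:,:2])
# rack
m=mask(t,(0,0,95),(180,45,200),(365,240,85,40));p=pts(m);w=plane("top",p,66)[:,:2].astype(np.float32);print("rack",cv2.minAreaRect(w),len(p))
# head
print("head guess",plane("top",[248.5,231.5],89))
c=t[220:246,236:264]
big=cv2.resize(c,None,fx=20,fy=20,interpolation=cv2.INTER_NEAREST);cv2.imwrite("pics/head.png",big)
E
```

```text
blue 204 [388.8 258.4] (31.48871612548828, 8.06204605102539) 83.2901611328125Traceback (most recent call last):
  File "<stdin>", line 14, in <module>
cv2.error: OpenCV(4.12.0) /io/opencv/modules/imgproc/src/convhull.cpp:143: error: (-215:Assertion failed) total >= 0 && (depth == CV_32F || depth == CV_32S) in function 'convexHull'
```

```bash
cat > m.py <<'E'
from h import *
np.set_printoptions(precision=1,suppress=True)
t=cv2.imread("pics/top0.png");s=cv2.imread("pics/side0.png")
col={'blue':((105,120,90),(125,255,255)),'red':((172,100,90),(180,255,255)),'yel':((22,140,120),(34,255,255))}
R={'blue':((375,238,30,45),(330,265,45,45)),'red':((400,238,22,40),(355,280,35,30)),'yel':((425,235,25,42),(378,288,35,35))}
for k in col:
    lo,hi=col[k];u=[]
    for im,r in zip((t,s),R[k]):
        m=mask(im,lo,hi,r)
        if k=='red': m|=mask(im,(0,100,90),(6,255,255),r)
        p=pts(m);(c,wh,a)=cv2.minAreaRect(p);u.append(c)
        print(k,len(p),np.array(c),wh,a)
        if im is t:
            w=np.ascontiguousarray(plane("top",p,135)[:,:2],dtype=np.float32);c2,wh2,a2=cv2.minAreaRect(w)
            print("  z135 rect",np.array(c2),wh2,a2, "pca",np.degrees(np.arctan2(*np.linalg.svd(w-w.mean(0),full_matrices=False)[2][0][::-1])),w.mean(0))
    X,e=tri(*u);print("  tri",X,e)
F=lambda a:np.ascontiguousarray(a[:,:2],dtype=np.float32)
m=mask(t,(12,30,150),(30,140,255),(185,180,100,105));p=pts(m)
w=F(plane("top",p,60));print("station",cv2.minAreaRect(w),len(p))
hull=cv2.approxPolyDP(cv2.convexHull(p.astype(np.int32)),3,True)[:,0];print(hull.tolist(),plane("top",hull,60)[:,:2])
m=mask(t,(0,0,95),(180,45,200),(365,240,85,40));p=pts(m);w=F(plane("top",p,66));print("rack",cv2.minAreaRect(w),len(p))
print("head guess",plane("top",[248.5,231.5],89))
c=t[218:248,234:266]
A=cv2.resize(c,None,fx=12,fy=12,interpolation=cv2.INTER_NEAREST);B=cv2.resize(s[222:252,256:288],None,fx=12,fy=12,interpolation=cv2.INTER_NEAREST)
cv2.imwrite("pics/head.png",np.hstack([A,B]))
E
python3 m.py
```

```text
blue 204 [388.8 258.4] (31.48871612548828, 8.06204605102539) 83.2901611328125
  z135 rect [ 476.5 -166.7] (79.83609771728516, 20.43748664855957) 6.455265998840332 pca -173.55112 [ 475. -167.]
blue 171 [350.5 282.4] (9.460744857788086, 28.664045333862305) 49.89909744262695
  tri [ 477.4 -167.6  128.6] 0.08385571496754968
red 210 [413.2 257.7] (31.64498519897461, 8.148367881774902) 82.56858825683594
  z135 rect [ 480.4 -228. ] (80.04881286621094, 20.559494018554688) 6.527009963989258 pca -174.5868 [ 478.4 -228.7]
red 207 [371.5 293.9] (11.353422164916992, 30.54936981201172) 46.84760665893555
  tri [ 480.9 -229.3  127.5] 0.7699632230390381
yel 193 [437.6 257. ] (30.971281051635742, 7.636753559112549) 81.8698959350586
  z135 rect [ 483.7 -289.6] (77.9655990600586, 19.456317901611328) 6.787567138671875 pca -173.02873 [ 483.3 -289.6]
yel 247 [392.5 304. ] (14.849242210388184, 31.819805145263672) 45.0
  tri [ 482.5 -289.   132.2] 3.5419423618290473
station ((558.19921875, 265.5839538574219), (269.3943786621094, 252.05137634277344), 85.0384750366211) 4204
[[278, 195], [269, 279], [188, 270], [186, 180]] [[658.3 129.7]
 [424.2 142. ]
 [442.3 360.1]
 [694.8 388.9]]
rack ((493.5148010253906, -227.84901428222656), (83.18031311035156, 201.47962951660156), 2.8909928798675537) 743
head guess [[545.9 199.6  89. ]]
```

View pics/head.png

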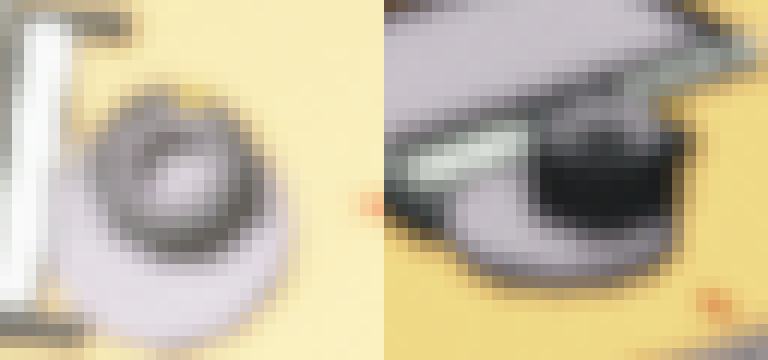

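The top crop shows the head centred near px (248.5,231.3), with the yellow mark at its upper edge near px (249.5,225.7). The socket's +x therefore points roughly along world +x, a few degrees clockwise. The blue key is at about (478,-168) with its bar at 6.5°, so I move above it with the gripper half open, because the red key is close.

```bash
python3 -m pendant '[[8,15,0,0,0,-0.01],[25,48,0,0,0,-0.04],[45,86,0,0,0,-0.08],[65,124,0,0,0,-0.12],[86,164,0,0,0,-0.16],[107,204,0,0,0,-0.2],[128,244,0,0,0,-0.24],[149,284,0,0,0,-0.27],[170,323,0,0,0,-0.3],[188,357,0,0,0,-0.32],[202,384,0,0,0,-0.332],[208.5,396,0,0,0,-0.332]]' 0.1 40; python3 -m pendant '[[0,0,0,0,0,0],[0,0,0,0,0,0]]'
python3 - <<'E'
from h import *
np.set_printoptions(precision=2,suppress=True)
t=cams.capture("top");s=cams.capture("side");cv2.imwrite("pics/top1.png",t);cv2.imwrite("pics/side1.png",s)
print(status.sense()['q'])
t=cv2.imread("pics/top0.png")
hsv=cv2.cvtColor(t,cv2.COLOR_BGR2HSV);print(hsv[222:230,246:254,1])
print("tri head",tri([248.5,231.3],[273.9,231.9]))
for X in ([249.5,225.7],): print("mark",plane("top",X,89),"ctr",plane("top",[248.5,231.3],89))
# fence: line in top, brass colour
m=mask(t,(12,110,120),(28,255,255),(190,195,22,75));p=pts(m);w=plane("top",p,74)[:,:2];v=np.linalg.svd(w-w.mean(0),full_matrices=False)[2][0]
print("fence",len(p),w.mean(0),np.degrees(np.arctan(v[1]/v[0])))
m=mask(t,(12,30,150),(30,140,255),(185,180,100,105))
# right plate edge and bottom edge by per-row/col extremes
E=[(np.nonzero(m[r])[0].max(),r) for r in range(200,270)];w=plane("top",E,60)[:,:2];print("right edge yaw",np.degrees(np.arctan(np.polyfit(w[:,0],w[:,1],1)[0])),w.mean(0))
E=[(c,np.nonzero(m[:,c])[0].max()) for c in range(200,262)];w=plane("top",E,60)[:,:2];print("bottom edge yaw",-np.degrees(np.arctan(np.polyfit(w[:,1],w[:,0],1)[0])),w.mean(0))
E
```

```text
t: 1.3
position: [478.7, -165.7, 231.1]
tcp_rot: [-0.0, 0.998, 0.058, -0.0]
ft_force: [0.1, -0.4, -0.1]
finger_gap: 0.448
gripper_force: 0.0
t: 1.5
position: [477.6, -168.4, 231.1]
tcp_rot: [0.0, 0.998, 0.057, -0.0]
ft_force: [0.8, -1.0, -0.8]
finger_gap: 0.453
gripper_force: 0.0
[-0.34  0.17  1.88 -0.    1.09  1.12]
[[ 67  65  65  65  65  65  63  65]
 [ 68  67  67  68  66  66  65  63]
 [ 72  74  76  77  76  72  67  64]
 [ 66  63  81 101 100  86  74  69]
 [ 32  32  63  95  98  83  73  72]
 [ 10  12  29  49  51  40  47  68]
 [ 10  11  13  15  13  12  18  48]
 [ 12  14  16   9  10  10   8  25]]
tri head (array([546.11, 199.64,  89.61]), np.float64(0.5589952639436432))
mark [[561.83 197.9   89.  ]] ctr [[546.47 199.59  89.  ]]
fence 314 [550.36 326.62] -2.20650633278505
right edge yaw -3.8889364961935837 [546.2  144.15]
bottom edge yaw -3.8642369630379982 [438.88 245.92]
```

```bash
python3 -m pendant '[[0,0,-15,0,0,0],[0,0,-40,0,0,0],[0,0,-70,0,0,0],[0,0,-95,0,0,0],[0,0,-113,0,0,0],[0,0,-122,0,0,0],[0,0,-125,0,0,0],[0,0,-125,0,0,0]]'; python3 -m pendant '[[0,0,0,0,0,0],[0,0,0,0,0,0],[0,0,0,0,0,0],[0,0,0,0,0,0],[0,0,0,0,0,0]]' 1 80
python3 - <<'E'
from h import *
t=cams.capture("top");s=cams.capture("side");cv2.imwrite("pics/top2.png",t);cv2.imwrite("pics/side2.png",s)
R=lambda im,x,y,w,h:cv2.resize(im[y:y+h,x:x+w],(400,300),interpolation=cv2.INTER_CUBIC)
cv2.imwrite("pics/c2.png",np.hstack([R(t,340,210,120,90),R(s,300,210,120,90)]))
E
```

```text
t: 2.4
position: [478.0, -168.4, 106.5]
tcp_rot: [0.0, 0.998, 0.057, 0.0]
ft_force: [-0.2, -0.3, 0.9]
finger_gap: 0.454
gripper_force: 0.0
t: 2.9
position: [478.8, -168.3, 107.4]
tcp_rot: [0.001, 0.998, 0.057, 0.001]
ft_force: [-0.9, -0.6, 5.9]
finger_gap: 0.195
gripper_force: 78.6
```

View pics/c2.png

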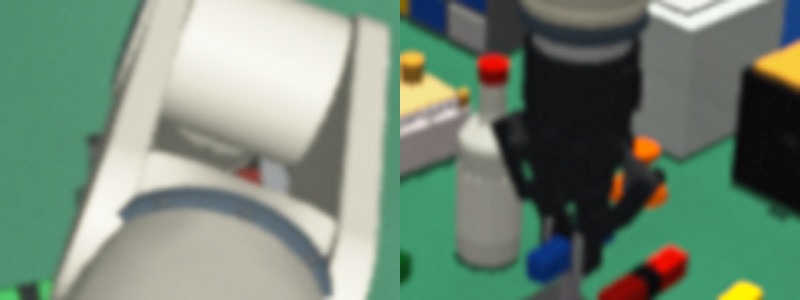

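The side crop shows the fingers closed on the blue bar at about crop (550,260), with the red key untouched. The top camera is blocked by the arm. I lift the key high over the bottle and carry it to the clamp.

```bash
python3 -m pendant '[[0,0,5,0,0,0],[0,0,20,0,0,0],[0,0,45,0,0,0],[0,0,75,0,0,0],[0,0,105,0,0,0],[0,0,135,0,0,0],[0,0,160,0,0,0],[0,0,178,0,0,0],[0,0,185,0,0,0]]'; python3 -m pendant '[[2,10,0,0,0,0.02],[7,38,0,0,0,0.08],[14,75,0,0,0,0.16],[21,113,0,0,0,0.24],[28,151,0,0,0,0.32],[35,189,0,0,0,0.40],[42,227,0,0,0,0.48],[49,265,0,0,0,0.56],[56,302,0,0,0,0.64],[62,335,0,0,0,0.72],[66.5,358,0,0,0,0.78],[68.3,367.8,0,0,0,0.795]]';python3 -m pendant '[[0,0,-15,0,0,0],[0,0,-40,0,0,0],[0,0,-65,0,0,0],[0,0,-80,0,0,0],[0,0,-85,0,0,0],[0,0,-85,0,0,0],[0,0,-85,0,0,0]]'
python3 - <<'E'
from h import *
s0=status.sense();print(s0['position'],s0['tcp_rot'],s0['q'],s0['ft_force'])
t=cams.capture("top");s=cams.capture("side");cv2.imwrite("pics/top3.png",t);cv2.imwrite("pics/side3.png",s)
R=lambda im,x,y,w,h:cv2.resize(im[y:y+h,x:x+w],(400,600),interpolation=cv2.INTER_CUBIC)
cv2.imwrite("pics/c3.png",np.hstack([R(t,200,160,80,120),R(s,235,145,80,120)]))
E
```

```text
t: 3.9
position: [478.6, -168.0, 293.4]
tcp_rot: [0.001, 0.998, 0.057, 0.001]
ft_force: [0.1, -0.3, -1.6]
finger_gap: 0.197
gripper_force: 78.8
t: 5.1
position: [545.4, 202.3, 289.5]
tcp_rot: [-0.0, 0.898, 0.441, -0.001]
ft_force: [-0.0, 0.3, -1.6]
finger_gap: 0.196
gripper_force: 78.7
t: 5.8
position: [546.5, 199.4, 206.6]
tcp_rot: [0.0, 0.899, 0.439, 0.0]
ft_force: [0.8, 0.7, -1.2]
finger_gap: 0.193
gripper_force: 78.8
[546.50062073 199.44257349 206.6417215 ] [6.27950896e-05 8.98722693e-01 4.38517348e-01 2.28137939e-04] [ 3.47392741e-01  3.11033857e-01  1.75283157e+00 -8.66972755e-05
  1.07726019e+00  1.01033354e+00] [ 0.81452123  0.65597376 -1.19055385]
```

View pics/c3.png

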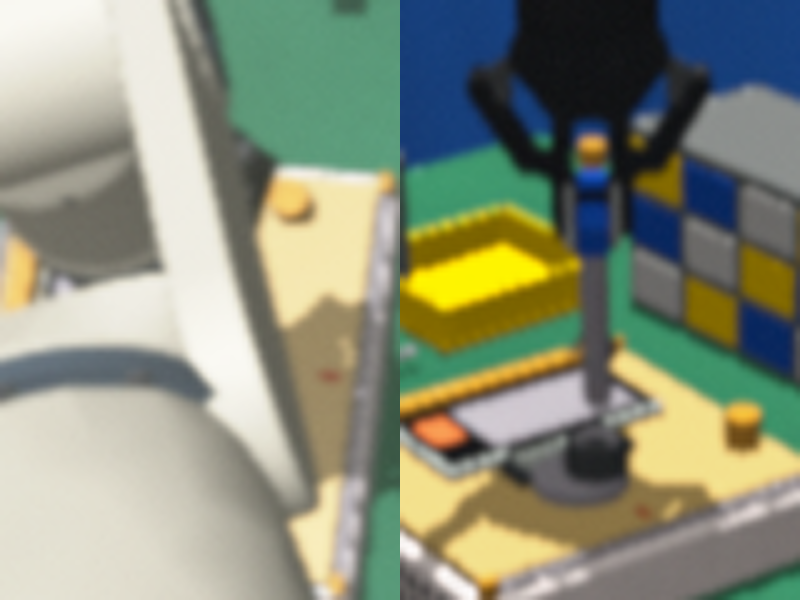

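The side crop shows the key held upright over the head: shank at crop column ~596, tip at (597,402) and head below at (597,455). The top view is blocked again. I compare the projections next.

```bash
python3 - <<'E'
from h import *
np.set_printoptions(precision=2,suppress=True)
s=cv2.imread("pics/side3.png");s0=cv2.imread("pics/side0.png")
print("exp tip,shank top",proj("side",[[546.5,199.4,110.3],[546.5,199.4,125],[546.5,199.4,205]]),"head exp",proj("side",[[546.3,199.6,89],[547.3,199.6,89],[546.3,200.6,89]]))
g=cv2.cvtColor(s,cv2.COLOR_BGR2GRAY).astype(int)
d=cv2.absdiff(s,s0).sum(2)
for r in range(198,238,3): print(r,g[r,264:286])
g0=cv2.cvtColor(s0,cv2.COLOR_BGR2GRAY).astype(int)
print("side0 head")
for r in range(226,246,2): print(r,g0[r,260:288])
E
```

```text
exp tip,shank top [[274.02 225.29]
 [273.92 220.56]
 [273.34 194.02]] head exp [[274.07 232.07]
 [274.35 231.96]
 [273.85 231.94]]
198 [166 148 146 142 143 150 137 104  80  77  77  76  90 109 117 117 113 105
 103 107 110 114]
201 [116 101  98  97  96  95  92  83  79  78  75  75  88 108 116 115 112 105
 103 105 105 105]
204 [ 96  97  96  97 100  96  94  84  79  78  73  74  88 107 117 116 108  93
  87  95  99 102]
207 [101 105 103 101 104 108 102  89  80  78  76  74  86 107 116 116 112  98
  86  74  69  67]
210 [112 113 112 113 115 114 107  93  79  77  77  74  86 106 117 118 117 117
 117 116 115 113]
213 [114 115 120 121 118 107  95  84  78  78  76  70  67  80 111 127 123 116
 115 115 116 117]
216 [172 178 182 171 149 128 110  89  79  78  75  72  78 124 180 207 207 194
 175 150 131 119]
219 [ 89  83  88  99 108 121 133 117  88  76  74  74  87 128 174 203 215 220
 222 221 216 208]
222 [193 196 198 201 203 202 190 151 100  77  76  74  84 113 129 114 101 116
 150 186 208 216]
225 [203 203 202 202 202 202 197 178 138 103  91  93 115 153 173 165 150 135
 123 115 126 165]
228 [201 201 196 19
[... 861 characters left out ...]
203 214 219 211 197 163 102  70  81  83  74  63  60  65  81  88
  76  54  60 115 178 208 214 214 215 214]
236 [202 194 177 174 174 167 159 132  78  36  34  38  37  40  39  38  38  35
  30  39  94 164 204 214 215 215 214 214]
238 [106 133 166 184 189 190 184 155  92  41  31  31  31  31  31  31  30  30
  30  45 105 176 208 214 215 215 214 214]
240 [ 79 131 175 191 192 191 191 180 151 117  90  70  54  45  42  44  55  70
  78  87 137 196 214 215 214 214 214 215]
242 [146 136 137 156 173 180 184 186 185 182 178 168 150 138 132 130 133 132
 124 116 154 200 214 215 214 214 214 215]
244 [211 201 172 137 121 113 115 123 129 135 139 137 129 123 115 109 111 116
 135 172 203 212 214 214 214 215 214 214]
```

```bash
python3 -m pendant '[[0,0,-6,0,0,0],[0,0,-13,0,0,0],[0,0,-18,0,0,0],[0,0,-21,0,0,0],[0,0,-23,0,0,0],[0,0,-25,0,0,0],[0,0,-27,0,0,0],[0,0,-29,0,0,0],[0,0,-29,0,0,0]]'; python3 - <<'E'
from cell import status
s=status.sense();print(s['ft_force'],s['wrist_torque'],s['position'])
E
```

```text
t: 6.8
position: [546.6, 200.3, 177.3]
tcp_rot: [-0.0, 0.899, 0.439, 0.0]
ft_force: [0.8, 2.2, 0.1]
finger_gap: 0.193
gripper_force: 79.0
[0.75279784 2.17386819 0.09744399] [ 0.58717023 -0.09931181  0.00511183] [546.55687221 200.29396257 177.3333552 ]
```

The tip is already in the hex. A small lateral force (+y) points to a 1 mm correction, so I apply that and continue down.

```bash
python3 -m pendant '[[0.2,1.2,0,0,0,0],[0.2,1.2,-3,0,0,0],[0.2,1.2,-6,0,0,0],[0.2,1.2,-9,0,0,0],[0.2,1.2,-11,0,0,0],[0.2,1.2,-13,0,0,0],[0.2,1.2,-14,0,0,0],[0.2,1.2,-14,0,0,0]]'; python3 - <<'E'
from cell import status
s=status.sense();print(s['ft_force'],s['wrist_torque'],s['position'])
E
```

```text
t: 7.6
position: [547.3, 201.4, 165.2]
tcp_rot: [0.0, 0.899, 0.439, 0.001]
ft_force: [-3.0, -1.0, 16.1]
finger_gap: 0.193
gripper_force: 81.3
[-2.99083075 -1.02704906 16.06066481] [-0.12871547  0.70042186  0.00116187] [547.2777974  201.37758183 165.22376885]
```

```bash
python3 -m pendant '[[-0.3,0,-0.7,0,0,0],[-0.3,0,-1.5,0,0,0],[-0.3,0,-1.5,0,0,0]]'; python3 - <<'E'
from h import *
s=status.sense();print(s['ft_force'],s['wrist_torque'],s['position'])
t=cams.capture("side");cv2.imwrite("pics/side4.png",t)
R=lambda im,x,y,w,h:cv2.resize(im[y:y+h,x:x+w],(500,600),interpolation=cv2.INTER_CUBIC)
cv2.imwrite("pics/c4.png",R(t,230,155,83,100))
E
```

```text
t: 7.9
position: [547.6, 201.6, 165.1]
tcp_rot: [0.0, 0.899, 0.439, 0.002]
ft_force: [-3.6, -1.7, 27.3]
finger_gap: 0.2
gripper_force: 82.9
[-3.6036916  -1.65420531 27.2668112 ] [-0.30861949  1.23867103 -0.01322868] [547.58898276 201.61490776 165.08168277]
```

View pics/c4.png

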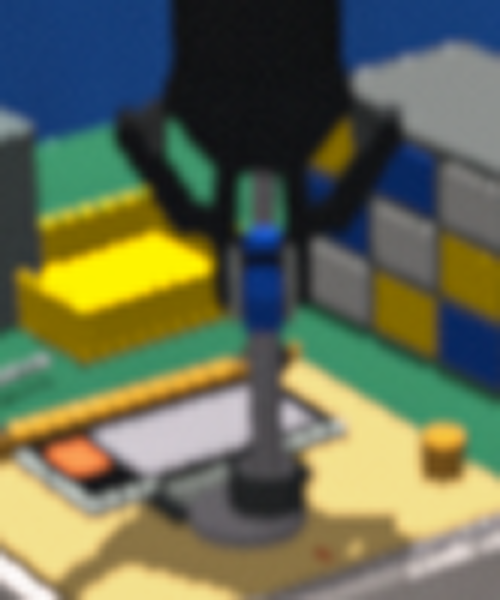

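The crop shows the shank deep in the head at crop (265,470). Pushing harder raised the force to 27 N with only 0.1 mm of motion, so the key is fully home. I ease the push and turn clockwise.

```bash
python3 -m pendant '[[-0.3,-0.3,0.7,0,0,-0.03],[-0.3,-0.3,0.7,0,0,-0.12],[-0.3,-0.3,0.7,0,0,-0.22],[-0.3,-0.3,0.7,0,0,-0.32],[-0.3,-0.3,0.7,0,0,-0.42],[-0.3,-0.3,0.7,0,0,-0.52],[-0.3,-0.3,0.7,0,0,-0.62],[-0.3,-0.3,0.7,0,0,-0.72],[-0.3,-0.3,0.7,0,0,-0.82],[-0.3,-0.3,0.7,0,0,-0.92],[-0.3,-0.3,0.7,0,0,-1.0],[-0.3,-0.3,0.7,0,0,-1.0]]'; python3 - <<'E'
from cell import status
s=status.sense();print(s['ft_force'],s['wrist_torque'],s['position'],s['q'])
E
```

```text
t: 9.15
position: [547.4, 201.4, 165.2]
tcp_rot: [-0.001, 0.999, -0.047, 0.002]
ft_force: [-2.3, -0.2, 20.0]
finger_gap: 0.199
gripper_force: 81.9
[-2.33808183 -0.17636663 19.95024185] [-0.02686119  0.61412589  0.04605625] [547.37347744 201.41132594 165.15680116] [3.49932144e-01 3.58175965e-01 1.78835855e+00 1.62926997e-04
 9.91175388e-01 2.01459702e+00]
```

```bash
python3 -m pendant '[[0,0,0,0,0,-0.05],[0,0,0,0,0,-0.1],[0,0,0,0,0,-0.15],[0,0,0,0,0,-0.2],[0,0,0,0,0,-0.2]]'; cat > st.py <<'E'
from cell import status
import numpy as np
np.set_printoptions(precision=3,suppress=True)
s=status.sense();print(s['ft_force'],s['wrist_torque'],s['position'],s['q'],np.degrees(2*np.arctan2(s['tcp_rot'][2],s['tcp_rot'][1])))
E
python3 st.py;python3 -m pendant '[[0,0,0,0,0,-0.03],[0,0,0,0,0,-0.06],[0,0,0,0,0,-0.06]]' >/dev/null; python3 st.py
```

```text
t: 9.65
position: [547.4, 201.4, 165.2]
tcp_rot: [-0.001, 0.989, -0.146, 0.002]
ft_force: [-2.0, -0.1, 19.8]
finger_gap: 0.197
gripper_force: 81.8
[-1.986 -0.128 19.753] [-0.044  0.613  0.115] [547.426 201.436 165.205] [0.35  0.358 1.788 0.    0.991 2.214] -16.77712615353788
[-1.313 -0.463 20.361] [-0.039  0.607  0.068] [547.405 201.392 165.161] [0.35  0.358 1.788 0.    0.991 2.273] -20.17306156579214
```

Torque is still only friction and spring, so I continue toward the stop in small steps.

```bash
for i in 1 2 3; do python3 -m pendant '[[0,0,0,0,0,-0.03],[0,0,0,0,0,-0.05],[0,0,0,0,0,-0.05]]' >/dev/null; python3 st.py; done
```

```text
[-3.222  0.906 20.031] [0.011 0.6   0.083] [547.432 201.404 165.188] [0.35  0.358 1.788 0.    0.991 2.322] -23.018890578771444
[-2.62  -0.293 20.581] [-0.021  0.607  0.14 ] [547.447 201.403 165.197] [0.35  0.358 1.788 0.    0.991 2.372] -25.883041870356195
[-2.831 -0.085 19.638] [-0.038  0.593  0.153] [547.426 201.4   165.174] [0.35  0.358 1.788 0.    0.991 2.422] -28.738724498281865
```

```bash
for i in 1 2 3; do python3 -m pendant '[[0,0,0,0,0,-0.03],[0,0,0,0,0,-0.05],[0,0,0,0,0,-0.05]]' >/dev/null; python3 st.py; done; python3 - <<'E'
from h import *
t=cams.capture("side");cv2.imwrite("pics/side5.png",t)
R=lambda im,x,y,w,h:cv2.resize(im[y:y+h,x:x+w],(400,480),interpolation=cv2.INTER_CUBIC)
cv2.imwrite("pics/c5.png",np.hstack([R(cv2.imread("pics/side4.png"),230,155,83,100),R(t,230,155,83,100)]))
E
```

```text
[-3.338 -0.31  19.739] [-0.102  0.598  0.294] [547.45  201.396 165.172] [ 0.35   0.358  1.788 -0.     0.991  2.472] -31.597297718793907
[-2.031  0.147 19.772] [-0.001  0.54   0.291] [547.463 201.366 165.194] [ 0.35   0.358  1.788 -0.     0.991  2.522] -34.452624795577975
[-3.372 -0.391 19.295] [-0.083  0.59   0.366] [547.441 201.405 165.172] [ 0.35   0.358  1.788 -0.     0.991  2.572] -37.311897441452494
```

View pics/c5.png

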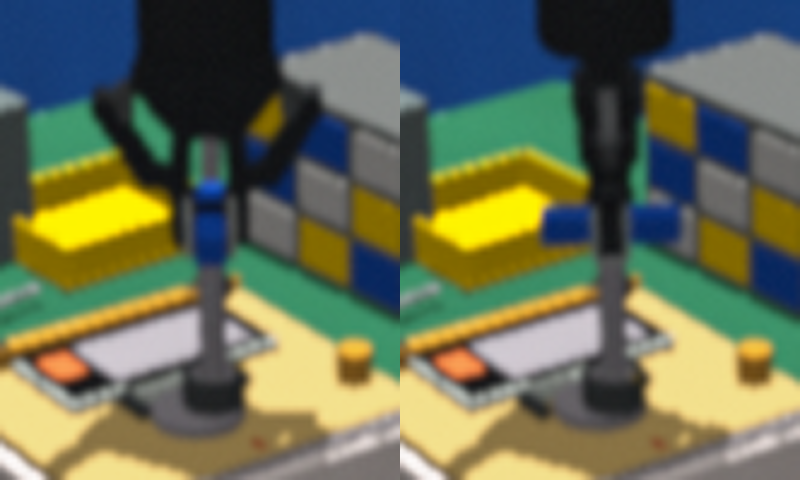

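The right half shows the bar turned with the gripper and the key still down in the head. I measure the bar's yaw in the image to check for slip, then continue.

```bash
cat > yaw.py <<'E'
from h import *
import sys
t=cams.capture("side");cv2.imwrite(f"pics/{sys.argv[1]}.png",t)
m=mask(t,(108,150,60),(122,255,255),(252,190,45,22));p=pts(m)
n,l,st,c=cv2.connectedComponentsWithStats(m);k=[i for i in range(1,n) if st[i,4]>12];print(st[k].tolist(),c[k].tolist())
if len(k)==2:
    w=plane("side",c[k],184)[:,:2];d=w[1]-w[0];print("bar yaw",np.degrees(np.arctan2(-d[1],-d[0])),np.degrees(np.arctan2(d[1],d[0])),np.linalg.norm(d),w.mean(0))
E
python3 yaw.py a1; for i in 1 2; do python3 -m pendant '[[0,0,0,0,0,-0.03],[0,0,0,0,0,-0.05],[0,0,0,0,0,-0.05]]' >/dev/null; python3 st.py; done;python3 yaw.py a2
```

```text
[[278, 190, 13, 16, 117], [260, 198, 9, 7, 54]] [[284.46153846153845, 197.32478632478632], [264.14814814814815, 201.4814814814815]]
bar yaw -12.372014715257361 167.62798528474264 61.87695018681403 [555.68870306 207.11302879]
[-2.814 -0.842 20.232] [-0.025  0.606  0.419] [547.485 201.385 165.2  ] [ 0.35   0.358  1.788 -0.     0.991  2.622] -40.17049555620789
[-2.407 -0.232 18.728] [-0.07   0.62   0.291] [547.498 201.385 165.205] [ 0.35   0.358  1.788 -0.     0.991  2.672] -43.05127835190907
[[282, 190, 9, 7, 47], [260, 198, 9, 7, 57], [278, 198, 10, 8, 65]] [[286.63829787234044, 192.27659574468086], [264.2631578947368, 201.05263157894737], [282.55384615384617, 201.35384615384615]]
```

```bash
sed -i 's/(252,190,45,22)/(252,197,45,15)/' yaw.py; python3 - <<'E'
from h import *
for f in ("side5","a1","a2"):
    t=cv2.imread(f"pics/{f}.png");m=mask(t,(108,150,60),(122,255,255),(252,197,45,15))
    n,l,st,c=cv2.connectedComponentsWithStats(m);k=[i for i in range(1,n) if st[i,4]>12]
    k=sorted(k,key=lambda i:c[i][0])
    w=plane("side",c[k],186)[:,:2];d=w[-1]-w[0];print(f,c[k].round(2).tolist(),"yaw",np.degrees(np.arctan2(d[1],d[0])),np.linalg.norm(d))
# predicted at yaw values
for y in (-37.3,-43,-30,-25,-20):
    a=np.radians(y);u=np.array([np.cos(a),np.sin(a),0])*26;print(y,proj("side",np.array([[547.4,201.4,184]])+np.array([-u,u])).round(2).tolist())
E
```

```text
side5 [[264.23, 201.51], [282.68, 200.89]] yaw -35.02953759989727 50.15221943002479
a1 [[264.15, 201.48], [282.82, 200.94]] yaw -35.64826803130096 50.715645195656066
a2 [[264.26, 201.05], [282.55, 201.35]] yaw -42.08938287926623 49.761347424958025
-37.3 [[263.76, 200.97], [282.82, 200.64]]
-43 [[263.81, 200.59], [282.8, 201.03]]
-30 [[263.83, 201.46], [282.71, 200.16]]
-25 [[263.97, 201.79], [282.55, 199.83]]
-20 [[264.18, 202.12], [282.31, 199.52]]
```

```bash
python3 - <<'E'
from h import *
print("mark proj by yaw:")
for y in (-6,-50,-60,-70,-80,-90,-100):
    a=np.radians(y);print(y,proj("side",[547+15.3*np.cos(a),200.5+15.3*np.sin(a),89]).round(1).tolist())
for f in ("side0","side4","side5","a2"):
    t=cv2.imread(f"pics/{f}.png");h=cv2.cvtColor(t,cv2.COLOR_BGR2HSV)
    print(f);
    for r in range(227,241): print(r,' '.join(f"{a:3d}/{b:3d}" for a,b in zip(h[r,266:284,1],h[r,266:284,2])))
E
```

```text
mark proj by yaw:
-6 [[278.7, 230.5]]
-50 [[279.4, 232.3]]
-60 [[279.1, 232.7]]
-70 [[278.7, 233.1]]
-80 [[278.1, 233.5]]
-90 [[277.4, 233.8]]
-100 [[276.6, 234.0]]
side0
227   9/198  10/197   9/196   9/194   9/188  10/184  12/177  11/162  10/151   9/143   6/134   2/129   4/134   7/146   9/149  10/149  10/158  14/151
228   9/194   8/188  10/185  10/176  11/161  14/151  11/138  11/117  10/104   0/112   8/136   7/144   9/145  11/156  15/153  21/147  42/152  62/156
229  10/177  11/162  10/149  11/136  11/115  12/107  12/110  10/104   8/ 99   2/116   5/145   8/150  18/139  38/142  61/151  84/167 101/191 111/203
230  11/135  11/113  10/101   8/ 95   8/ 92  10/106  10/126  10/131  10/130   6/135   5/148   5/144  47/137 104/149 122/175 120/204 118/230 116/234
231   0/105   8/ 98   9/ 88   8/ 97   9/115  12/129  11/140  11/142   9/138  11/143   8/152   8/150  44/140 106/147 129/176 121/212 115/235 112/239
232   7/153   9/146   7/112   7/109  10/129  10/132  10/124  11/114   9/110   7/116  11/137   9/146  10/131  51/116  99/131 116/181 118/225 113/237
233   8/203   9/180  10/122  10/100   9/1
[... 6673 characters left out ...]
/ 36  21/ 37  14/ 36  20/ 38  15/ 35  15/ 35  23/ 34  23/ 34  16/ 31  49/ 42 115/109 123/195 115/237 108/243
237   8/ 96  13/ 80  10/ 52  15/ 34  22/ 35  28/ 36  22/ 35  15/ 35  15/ 34  15/ 35  23/ 34  23/ 33  31/ 33  43/ 42 113/106 123/195 115/238 107/243
238  10/ 98  12/ 84   9/ 56  13/ 38  23/ 34  22/ 35  22/ 35  21/ 36  22/ 35  15/ 33  23/ 34  24/ 32  16/ 31  20/ 38 103/ 89 122/174 120/232 112/241
239  10/101   9/ 89   8/ 68   5/ 48  13/ 39  21/ 37  22/ 35  15/ 35  21/ 37  21/ 36  15/ 33  15/ 33  28/ 37   6/ 40  83/ 77 118/145 125/200 121/225
240  15/102  11/ 95   9/ 83   8/ 67   9/ 55  10/ 49  17/ 46  12/ 43   6/ 40  12/ 42  19/ 40  12/ 42  11/ 46  19/ 54  72/ 81 114/123 125/157 128/182
```

The mark in `side5` and `a2` is identical, at px (278.7,233.3), yaw about -72°, while the tool turned 6° further. The screw is therefore on its stop and the key only presses against it, still home (z unchanged). I turn back into the play to unload it before pulling.

```bash
for i in 1 2 3 ; do python3 -m pendant '[[0,0,0,0,0,0.08],[0,0,0,0,0,0.14],[0,0,0,0,0,0.14]]' >/dev/null; python3 st.py; done; python3 yaw.py a3; python3 - <<'E'
from h import *
for f in ("a2","a3"):
    t=cv2.imread(f"pics/{f}.png");h=cv2.cvtColor(t,cv2.COLOR_BGR2HSV)
    print(f)
    for r in range(230,236): print(r,h[r,274:284,1])
E
```

```text
[-2.39   0.712 18.986] [-0.069  0.48   0.033] [547.466 201.442 165.188] [0.35  0.358 1.788 0.    0.991 2.53 ] -34.903026708147344
[-2.089  0.123 19.679] [-0.044  0.558  0.068] [547.407 201.432 165.158] [0.35  0.358 1.788 0.    0.991 2.39 ] -26.883982643201005
[-2.463 -0.471 20.26 ] [-0.049  0.616  0.025] [547.43  201.438 165.187] [0.35  0.358 1.788 0.    0.991 2.25 ] -18.861441085496388
[[279, 197, 9, 7, 56], [260, 198, 10, 8, 58]] [[282.55357142857144, 199.80357142857142], [265.12068965517244, 202.39655172413794]]
bar yaw -19.33981250857788 160.66018749142214 50.14893925639322 [547.44887063 198.86425813]
a2
230 [ 13  14   7   0  31  91 114 116 111 110]
231 [ 13  10  13  10  28  90 115 117 112 108]
232 [ 16  13  10  12  42  81 108 114 116 109]
233 [ 13  17  10  23  72 100  94 115 119 110]
234 [  8  16   4  22  73  96 101 117 121 111]
235 [ 11  11   6   6  27  70 109 123 119 109]
a3
230 [ 10  10   7   7  34  98 116 114 112 109]
231 [ 10  10  10  10  28 106 121 117 111 108]
232 [ 13   7  10  10  22 101 123 119 116 109]
233 [ 13  10  10  10  19  82 117 117 119 111]
234 [ 12   4  12   9   0  46 105 121 119 111]
235 [ 11  11  12  25  21  51 116 124 118 109]
```

```bash
python3 - <<'E'
from h import *
R=lambda f:cv2.resize(cv2.imread(f"pics/{f}.png")[217:253,237:287],(400,288),interpolation=cv2.INTER_CUBIC)
cv2.imwrite("pics/c6.png",np.vstack([np.hstack([R("side0"),R("side4")]),np.hstack([R("a2"),R("a3")])]))
E
```

```text
(no output)
```

View pics/c6.png

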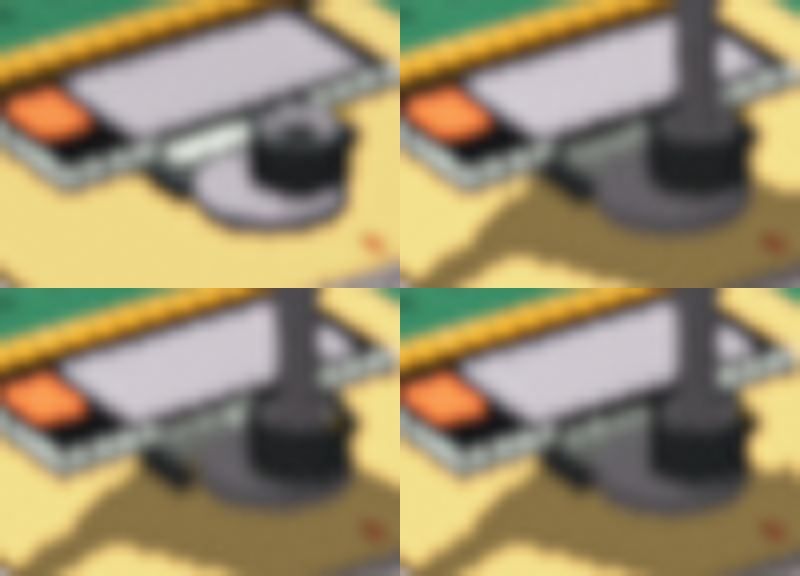

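Lower right shows the jaw retreated and the mark moved back compared with lower left. I overshot the stop at tool yaw of about -29°, where the torque started to rise. The hex then slipped into the next 60° position, and turning back dragged the screw with it. Fix: centre the key in the play, pull out, rotate +60°, re-seat and turn again, stopping when the torque rises.

```bash
python3 -m pendant '[[0,0,1.5,0,0,-0.08],[0,0,2,0,0,-0.18],[0,0,2,0,0,-0.18]]' >/dev/null; python3 st.py; python3 -m pendant '[[0,0,3,0,0,0],[0,0,8,0,0,0],[0,0,14,0,0,0],[0,0,20,0,0,0],[0,0,26,0,0,0],[0,0,31,0,0,0],[0,0,34,0,0,0],[0,0,34,0,0,0]]'; python3 st.py; python3 - <<'E'
from h import *
t=cams.capture("side");cv2.imwrite("pics/a4.png",t)
h=cv2.cvtColor(t,cv2.COLOR_BGR2HSV)
for r in range(226,237): print(r,' '.join(f"{a:3d}/{b:3d}" for a,b in zip(h[r,266:284,1],h[r,266:284,2])))
m=cv2.imread("pics/side0.png")
# jaw shift vs earlier views: match small patch of the jaw's left dark end
for f in ("side4","a2","a3","a4"):
    im=cv2.imread(f"pics/{f}.png");print(f,[cv2.phaseCorrelate(np.float32(cv2.cvtColor(cv2.imread("pics/side4.png")[y0:y1,x0:x1],6)),np.float32(cv2.cvtColor(im[y0:y1,x0:x1],6)))[0] for y0,y1,x0,x1 in ((232,244,252,264),(225,243,237,252))])
E
```

```text
[1.706 1.296 5.006] [ 0.431 -0.343 -0.127] [546.831 201.247 165.313] [0.35  0.358 1.788 0.    0.993 2.433] -29.38352844949298
t: 14.55
position: [546.0, 200.8, 199.3]
tcp_rot: [-0.0, 0.968, -0.253, 0.0]
ft_force: [-0.4, -0.1, -1.3]
finger_gap: 0.193
gripper_force: 86.3
[-0.387 -0.077 -1.348] [ 0.004  0.013 -0.028] [546.021 200.798 199.256] [ 0.35   0.319  1.76  -0.     1.062  2.431] -29.256886844042874
226  10/205  10/205  10/204  10/203   9/188  10/146  13/ 98  13/ 79  10/ 77   9/ 82   2/105   4/136   0/143   2/143   7/156   8/154  10/154   9/166
227  10/203   9/201  10/197   9/192   9/174  10/131  14/ 90  13/ 80   6/ 84   3/ 97   2/124   8/158   6/162   8/156  12/164  11/161  20/154  38/162
228  11/192  11/184  11/169  11/158  11/136  10/ 98  10/ 73   7/ 77   0/ 94   2/116   7/142   6/162  11/161  19/150  37/159  56/164  79/174  97/199
229  10/154  13/139  11/115  10/ 99  12/ 82  12/ 66  12/ 63   3/ 74   0/ 93   5/113   4/124  10/127  19/123  60/144  95/186 107/208 114/222 113/234
230   8/101   6/ 86   8/ 64  14/ 54   9/ 57  11/ 69  10/ 77   9/ 83   6/ 91   5/ 99   5/ 98   3/ 88  3
[... 575 characters left out ...]
10/ 51   0/ 50  39/ 52  65/ 47 100/ 66 119/141 120/214 111/239
235   8/ 99   6/ 79  10/ 52  20/ 38  19/ 41  13/ 40  19/ 41  19/ 40  25/ 41  12/ 41  13/ 40  13/ 39  15/ 35  34/ 38 110/ 90 124/171 119/229 109/241
236  11/ 96  13/ 79  10/ 51   7/ 35  15/ 35  14/ 36  21/ 36  14/ 36  21/ 36  15/ 35  15/ 34  15/ 34  24/ 32  53/ 43 117/113 122/198 115/238 108/243
side4 [(0.0, 0.0), (0.4999999999999991, -1.7763568394002505e-15)]
a2 [(0.3672954918980009, -0.2697824683268504), (0.42361291386304334, -0.40347713048408984)]
a3 [(0.19426858528168367, -0.3547852977883492), (0.39906798021115364, -0.3993864306544772)]
a4 [(0.36956455663570775, -0.4014737511615474), (0.4278134338276738, -0.41959791669286695)]
```

Pixel rows of the mark put the screw at about -58° now. The key was wedged corner-on-flat when I turned back, so the screw followed it rigidly. I rotate the tool to +2° (equal to -58° mod 60), re-seat, and check by force.

```bash
python3 -m pendant '[[0,0,0,0,0,0.06],[0,0,0,0,0,0.18],[0,0,0,0,0,0.3],[0,0,0,0,0,0.42],[0,0,0,0,0,0.51],[0,0,0,0,0,0.546],[0,0,0,0,0,0.546],[0,0,-6,0,0,0.546],[0,0,-11,0,0,0.546],[0,0,-15,0,0,0.546],[0,0,-18,0,0,0.546],[0,0,-18,0,0,0.546]]' >/dev/null; python3 st.py;  python3 -m pendant '[[0,0,-3,0,0,0],[0,0,-6,0,0,0],[0,0,-9,0,0,0],[0,0,-11,0,0,0],[0,0,-13,0,0,0],[0,0,-15,0,0,0],[0,0,-15,0,0,0]]' >/dev/null; python3 st.py
```

```text
[ 1.578 -0.593 -2.456] [-0.195 -0.274  0.005] [546.007 200.671 180.099] [ 0.35   0.34   1.776 -0.     1.025  1.886] 1.9864661409044395
[ 1.128 -1.531  1.384] [-0.459 -0.252  0.011] [546.047 200.805 165.661] [ 0.35   0.357  1.788 -0.     0.996  1.886] 1.9927397127212487
```

```bash
python3 -m pendant '[[0,0,-1,0,0,0],[0,0,-2,0,0,0],[0,0,-2.5,0,0,0],[0,0,-2.5,0,0,0]]' >/dev/null; python3 st.py; python3 -m pendant '[[0,0,0.5,0,0,-0.08],[0,0,0.5,0,0,-0.18],[0,0,0.5,0,0,-0.28],[0,0,0.5,0,0,-0.34],[0,0,0.5,0,0,-0.34]]' >/dev/null; python3 st.py; for i in 1 2; do python3 -m pendant '[[0,0,0,0,0,-0.03],[0,0,0,0,0,-0.04],[0,0,0,0,0,-0.04]]' >/dev/null; python3 st.py; done
```

```text
[-2.814 -3.848 19.087] [-0.982  0.75  -0.058] [546.896 201.038 165.412] [ 0.35   0.358  1.788 -0.     0.993  1.886] 1.9996646679526109
[-2.437 -2.912 16.777] [-0.973  0.6    0.03 ] [546.661 200.883 165.459] [ 0.35   0.358  1.789 -0.     0.993  2.228] -17.598123443184498
[-2.078 -3.24  16.658] [-0.862  0.555  0.019] [546.642 200.919 165.461] [ 0.35   0.357  1.789 -0.     0.993  2.266] -19.784868330958307
[-1.279 -3.644 17.536] [-0.912  0.609  0.094] [546.63  200.946 165.447] [ 0.35   0.358  1.789 -0.     0.994  2.306] -22.07884423760399
```

```bash
for i in 1 2 3 4; do python3 -m pendant '[[0,0,0,0,0,-0.015],[0,0,0,0,0,-0.03],[0,0,0,0,0,-0.03]]' >/dev/null; python3 st.py; done; python3 yaw.py a5;  python3 - <<'E'
from h import *
for f in ("a2","a5"):
    h=cv2.cvtColor(cv2.imread(f"pics/{f}.png"),cv2.COLOR_BGR2HSV);print(f)
    for r in range(230,237): print(r,h[r,274:284,1])
E
```

```text
[-2.241 -3.653 17.438] [-0.921  0.645  0.105] [546.601 200.945 165.459] [ 0.35   0.357  1.789 -0.     0.994  2.336] -23.803826373503377
[-2.703 -2.581 17.311] [-0.869  0.707  0.063] [546.589 200.958 165.431] [ 0.35   0.358  1.789 -0.     0.994  2.366] -25.524095603161626
[-3.003 -3.539 17.17 ] [-0.831  0.702  0.205] [546.586 200.978 165.448] [ 0.35   0.358  1.789 -0.     0.994  2.396] -27.23663019118976
[-3.007 -3.519 16.521] [-0.835  0.682  0.188] [546.562 200.974 165.447] [ 0.35   0.358  1.789 -0.     0.994  2.426] -28.94981086365909
[[278, 197, 10, 8, 66], [260, 199, 10, 7, 57]] [[282.6969696969697, 200.1818181818182], [264.29824561403507, 202.0]]
bar yaw -25.912624019374526 154.08737598062547 51.26681136628453 [546.73607682 199.50474006]
a2
230 [ 13  14   7   0  31  91 114 116 111 110]
231 [ 13  10  13  10  28  90 115 117 112 108]
232 [ 16  13  10  12  42  81 108 114 116 109]
233 [ 13  17  10  23  72 100  94 115 119 110]
234 [  8  16   4  22  73  96 101 117 121 111]
235 [ 11  11   6   6  27  70 109 123 119 109]
236 [ 15  15  23  23  16  49 115 123 115 108]
a5
230 [ 10  14  10   3  38  96 115 117 112 109]
231 [ 17  14  13  10  28  88 114 117 112 108]
232 [ 13  13  13  15  45  78 106 117 117 110]
233 [ 13  14  10  23  67  97  95 114 119 111]
234 [ 12  12   4  21  70 103 101 120 120 111]
235 [  6  11  18   0  27  70 112 123 119 109]
236 [ 14  14  22  22  23  42 116 122 115 107]
```

The mark matches the stop position again, and the torque is rising. I give it one more nudge to confirm, then back off into the middle of the play and check that the mark stays.

```bash
python3 -m pendant '[[0,0,0,0,0,-0.02],[0,0,0,0,0,-0.04],[0,0,0,0,0,-0.04],[0,0,0,0,0,-0.04]]' >/dev/null; python3 st.py; python3 yaw.py a6; python3 -m pendant '[[0,0,0.5,0,0,0.08],[0,0,1,0,0,0.18],[0,0,1.5,0,0,0.25],[0,0,1.5,0,0,0.27],[0,0,1.5,0,0,0.27]]' >/dev/null; python3 st.py; python3 yaw.py a7;  python3 - <<'E'
from h import *
for f in ("a6","a7"):
    h=cv2.cvtColor(cv2.imread(f"pics/{f}.png"),cv2.COLOR_BGR2HSV);print(f)
    for r in range(230,237): print(r,h[r,274:284,1])
E
```

```text
[-2.186 -3.528 17.694] [-0.769  0.68   0.281] [546.559 200.99  165.458] [ 0.35   0.357  1.789 -0.     0.994  2.466] -31.207943823832967
[[278, 197, 10, 8, 63], [260, 199, 9, 7, 52]] [[282.984126984127, 200.47619047619048], [264.15384615384613, 201.92307692307693]]
bar yaw -28.933155889454312 151.0668441105457 51.932098249411766 [546.41518241 198.8058357 ]
[ 0.626 -2.225  5.693] [-0.715 -0.085 -0.   ] [546.28  200.787 165.569] [ 0.35   0.357  1.789 -0.     0.995  2.196] -15.799295720955902
[[279, 197, 9, 7, 52], [260, 198, 10, 9, 63]] [[282.5576923076923, 199.65384615384616], [264.984126984127, 202.84126984126985]]
bar yaw -15.304206064417516 164.6957939355825 51.88686790862149 [546.73560955 198.19658808]
a6
230 [ 10   7  10   0  36  95 116 116 112 107]
231 [ 10   7   7   3  31  93 115 117 111 109]
232 [ 10  10   6  12  45  81 105 115 118 109]
233 [ 10   7   7  23  70 100  97 113 120 111]
234 [  8   4   9  17  75 101 101 119 119 111]
235 [  6  17  12   0  34  71 110 124 118 110]
236 [ 14  28  21  23  16  52 112 121 115 108]
a7
230 [ 10  10   7   3  34  95 116 115 113 109]
231 [ 10  10   7   3  35  97 120 117 111 109]
232 [ 10  10  10  10  41  90 113 118 117 109]
233 [ 10  10  11  11  44  86 103 115 119 110]
234 [ 12  12   9   0  26  53  93 118 121 111]
235 [ 16  11  17  19  14  33 108 122 119 110]
236 [ 27  14  15  15  23  52 117 124 115 108]
```

The mark moved back again. With about 17 N of down-force and some side load, tip friction drags the screw. So I turn to the stop again fully home, then unload (lift slightly and centre) before turning back.

```bash
python3 -m pendant '[[0.3,-0.5,-0.8,0,0,0],[0.3,-0.5,-1.3,0,0,0],[0.3,-0.5,-1.3,0,0,-0.08],[0.3,-0.5,-1.3,0,0,-0.16],[0.3,-0.5,-1.3,0,0,-0.22],[0.3,-0.5,-1.3,0,0,-0.27],[0.3,-0.5,-1.3,0,0,-0.27],[0.3,-0.5,-1.3,0,0,-0.27]]' >/dev/null; python3 st.py; python3 yaw.py b1; python3 -m pendant '[[0,0,1,0,0,0],[0,0,1.6,0,0,0],[0,0,1.6,0,0,0.05],[0,0,1.6,0,0,0.05]]' >/dev/null; python3 st.py;python3 yaw.py b2;  python3 - <<'E'
from h import *
for f in ("b1","b2"):
    h=cv2.cvtColor(cv2.imread(f"pics/{f}.png"),cv2.COLOR_BGR2HSV);print(f)
    for r in range(230,237): print(r,h[r,274:284,1])
E
```

```text
[-3.02  -2.018 17.372] [-0.445  0.815  0.229] [546.704 200.784 165.448] [0.349 0.358 1.788 0.    0.994 2.466] -31.303691296215515
[[278, 197, 10, 8, 62], [260, 199, 10, 7, 53]] [[283.0967741935484, 200.51612903225808], [264.24528301886795, 201.88679245283018]]
bar yaw -29.50589703400271 150.49410296599729 51.91202869481293 [546.61728287 198.61950148]
[ 0.424 -0.989  5.099] [-0.203  0.084  0.074] [546.349 200.598 165.565] [0.349 0.358 1.788 0.001 0.995 2.414] -28.343652637764595
[[278, 197, 10, 8, 66], [260, 199, 10, 7, 62]] [[282.72727272727275, 200.13636363636363], [264.64516129032256, 202.17741935483872]]
bar yaw -24.025576893527116 155.9744231064729 50.763365446698074 [546.8677207  198.82457098]
b1
230 [ 10  10   3   7  38  94 115 116 111 107]
231 [  7  10   7   7  34  88 115 117 111 108]
232 [  7  10  10  12  41  77 105 116 116 109]
233 [ 10   7   7  23  70  96  95 114 119 111]
234 [  8   8   4  26  73 106 100 119 120 110]
235 [ 11  12  12   6  33  64 112 123 119 108]
236 [ 14  23  21  15  16  46 115 123 115 109]
b2
230 [ 13  14  10   7  38  93 115 116 111 109]
231 [ 10  14  13  10  39  93 118 118 112 107]
232 [ 16  13  13  25  61  92 106 116 116 109]
233 [ 13  10  13  36  90 116  95 116 119 111]
234 [  8   8  12  25  84 107 101 119 120 112]
235 [ 11  11  17   6  27  68 110 123 119 109]
236 [  7  28  22  23  16  51 118 122 115 109]
```

```bash
python3 -m pendant '[[0,0,0.8,0,0,0],[0,-0.2,1.8,0,0,0],[0,-0.2,1.8,0,0,0]]' >/dev/null; python3 st.py;python3 yaw.py b3;python3 -m pendant '[[0,0,0,0,0,0.03],[0,0,0,0,0,0.06],[0,0,0,0,0,0.06]]' >/dev/null; python3 st.py;python3 yaw.py b4; python3 -m pendant '[[0,0,0,0,0,0.03],[0,0,0,0,0,0.06],[0,0,0,0,0,0.06]]' >/dev/null; python3 st.py;python3 yaw.py b5;  python3 - <<'E'
from h import *
for f in ("b3","b4","b5"):
    h=cv2.cvtColor(cv2.imread(f"pics/{f}.png"),cv2.COLOR_BGR2HSV);print(f)
    for r in range(230,237): print(r,h[r,274:284,1])
E
```

```text
[  3.482   2.431 -13.948] [ 0.621 -0.858  0.015] [545.734 200.209 165.813] [0.349 0.357 1.788 0.001 0.997 2.415] -28.396221265945147
[[278, 197, 10, 8, 64], [260, 199, 10, 7, 59]] [[282.53125, 200.34375], [264.40677966101697, 202.20338983050848]]
bar yaw -25.41238849974563 154.58761150025438 50.56061779041308 [545.91783712 198.58480782]
[  3.182   2.646 -16.541] [ 0.65  -0.935  0.034] [545.68  200.099 166.084] [0.349 0.357 1.788 0.    0.998 2.354] -24.925480460037534
[[278, 197, 10, 8, 63], [260, 199, 10, 7, 61]] [[282.6507936507937, 199.984126984127], [264.8032786885246, 202.29508196721312]]
bar yaw -21.82843822462594 158.17156177537407 50.631913103355046 [547.03949803 198.84466015]
[ 0.876  1.232 -3.914] [ 0.24  -0.17  -0.031] [546.227 200.124 167.54 ] [0.349 0.355 1.787 0.    1.    2.295] -21.522978842499317
[[279, 197, 9, 7, 57], [260, 198, 10, 8, 61]] [[282.8070175438597, 199.7017543859649], [264.7704918032787, 201.80327868852459]]
bar yaw -23.511508625428174 156.48849137457185 50.83896146562521 [548.77068106 200.79730806]
b3
230 [ 10  14  10   3  38  95 114 116 112 109]
231 [ 1
[... 218 characters left out ...]
109]
236 [ 14  14  22  21  15  57 116 123 114 108]
b4
230 [ 13  10   7   0  35  93 115 117 111 109]
231 [ 13  10  10  10  36  93 114 118 111 107]
232 [ 13  10   7  26  64  88 106 116 117 110]
233 [ 13   7   7  35  84 100  94 116 120 110]
234 [ 12  12   9  21  75  85  95 120 120 111]
235 [ 16  11  12  12  21  49 109 122 120 110]
236 [ 14  21  28  30  23  52 117 123 115 108]
b5
230 [ 10  14   7   0  38  94 114 116 112 108]
231 [ 10  10   7  13  43  93 116 118 111 107]
232 [ 13   7  10  30  67  87 108 118 118 109]
233 [ 13  10  10  35  85 100  93 115 119 112]
234 [ 15  12   9  26  72  85  93 118 120 112]
235 [  5  11  12   6  21  55 112 122 118 110]
236 [ 21  14  22  22  16  51 120 122 114 108]
```

The key popped free at about -22°, right where the elastic wind-up ends, and the mark stayed the same from `b4` to `b5`. Now I pull straight up and clear the station so the top camera can check the clamp.

```bash
python3 -m pendant '[[0,0,4,0,0,0],[0,0,9,0,0,0],[0,0,15,0,0,0],[0,0,22,0,0,0],[0,0,30,0,0,0],[0,0,45,0,0,0],[0,0,65,0,0,0],[0,0,88,0,0,0],[0,0,110,0,0,0],[0,0,122,0,0,0],[0,0,125,0,0,0]]' ; python3 st.py; python3 -m pendant '[[-1,-9,0,0,0,0.01],[-5,-35,0,0,0,0.04],[-10,-70,0,0,0,0.08],[-15,-106,0,0,0,0.13],[-21,-142,0,0,0,0.18],[-27,-178,0,0,0,0.23],[-33,-214,0,0,0,0.28],[-39,-250,0,0,0,0.33],[-46,-286,0,0,0,0.38],[-54,-322,0,0,0,0.42],[-62,-352,0,0,0,0.45],[-68,-368,0,0,0,0.47]]';python3 -m pendant '[[0,0,0,0,0,0],[0,0,0,0,0,0]]' >/dev/null; python3 st.py; python3 - <<'E'
from h import *
t=cams.capture("top");s=cams.capture("side");cv2.imwrite("pics/top6.png",t);cv2.imwrite("pics/side6.png",s)
h=cv2.cvtColor(s,cv2.COLOR_BGR2HSV)
for r in range(228,238): print(r,' '.join(f"{a:3d}/{b:3d}" for a,b in zip(h[r,266:284,1],h[r,266:284,2])))
h=cv2.cvtColor(t,cv2.COLOR_BGR2HSV)
for r in range(223,242): print(r,' '.join(f"{a:3d}/{b:3d}" for a,b in zip(h[r,238:262,1],h[r,238:262,2])))
for y in (-50,-60,-70,-80): a=np.radians(y);print(y,proj("top",[546.4+15.3*np.cos(a),199.6+15.3*np.sin(a),89]).round(1),proj("side",[546.4+15.3*np.cos(a),199.6+15.3*np.sin(a),89]).round(1))
E
```

```text
t: 23.7
position: [546.8, 200.2, 293.9]
tcp_rot: [-0.001, 0.982, -0.187, 0.001]
ft_force: [-0.0, 0.1, -1.2]
finger_gap: 0.194
gripper_force: 86.3
[-0.04   0.131 -1.226] [-0.017  0.022 -0.006] [546.822 200.216 293.916] [ 0.348  0.231  1.658 -0.     1.25   2.295] -21.50411083664447
t: 24.9
position: [476.4, -170.2, 290.7]
tcp_rot: [-0.0, 0.999, 0.047, -0.001]
ft_force: [-0.1, 0.4, -1.0]
finger_gap: 0.191
gripper_force: 86.3
[ 0.814 -0.083 -0.944] [0.003 0.026 0.06 ] [ 477.428 -167.959  291.128] [-0.341  0.11   1.811  0.     1.222  1.136] 5.3408286226859625
228  12/196  11/186  10/171  11/160  11/145  10/122   9/110   2/116   5/141   8/155   8/159  11/169   9/165  18/154  38/161  57/166  78/179  97/202
229  10/161  10/149  10/125  10/106   8/ 93  12/ 86   8/ 94   4/117   5/148   5/159   7/151   7/143  17/134  58/150  91/187 107/210 113/225 111/236
230   2/145   5/143   5/110   9/ 84  12/ 86   7/104   8/126   9/140   5/150   5/154   4/144   2/127  22/117  73/146 106/202 112/235 109/241 107/244
231   9/201   8/189  11/137  10/103   9/116   7/137  12/149  12/149  10/147  10/149  10/153  10
[... 4108 characters left out ...]
/215   9/215  10/211   9/199   8/183   6/159   8/135   8/125   8/128  10/133   9/143   8/158  11/166  40/177  74/215  76/238  72/244  70/245  70/245  72/245  71/245
240  16/224   8/216   9/215   9/216   8/216   9/216  10/214  10/207   8/195   9/180   9/177  10/185   8/188   8/187  10/187  22/184  59/196  81/228  75/241  70/244  70/245  71/245  71/245  69/245
241  32/228  14/219   7/214   8/214   8/216   9/218   9/216   9/215  10/211   9/207   9/206   9/208   9/207  10/200  20/194  53/202  75/223  76/237  72/244  71/245  71/245  70/245  71/245  69/245
-50 [[253.1 227.8]] [[279.4 232.5]]
-60 [[253.6 228.7]] [[279.2 232.9]]
-70 [[254.  229.6]] [[278.7 233.3]]
-80 [[254.2 230.5]] [[278.2 233.7]]
```

The top view now shows the mark near px (253.3,229). The side row centroid is 233.4, against 233.5 at the stop. I cross-check the screw angle with the jaw and phone shift from `top0` to `top6`.

```bash
python3 - <<'E'
from h import *
R=lambda f:cv2.resize(cv2.imread(f"pics/{f}.png")[195:265,198:268],(400,400),interpolation=cv2.INTER_CUBIC)
cv2.imwrite("pics/c7.png",np.hstack([R("top0"),R("top6")]))
for f in("top0","top6"):
    g=cv2.cvtColor(cv2.imread(f"pics/{f}.png"),6);print(f)
    for r in (218,219,220,221,226,230,234,238,243,244,245,246): print(r,g[r,203:247])
print([proj("top",[550,230+d,68]).round(2).tolist() for d in(0,5,10)])
E
```

```text
top0
218 [214 205 180 150 154 155 133 146 188 215 221 220 220 220 221 221 221 222
 221 221 222 220 218 218 219 218 207 171 127 131 167 173 163 165 172 176
 178 182 183 185 190 204 222 232]
219 [213 205 175 152 166 161 136 154 196 216 220 220 220 220 220 221 221 221
 221 222 221 220 219 218 219 218 205 169 129 138 165 164 156 171 189 184
 163 143 138 139 143 168 209 228]
220 [214 205 177 156 171 163 138 163 203 218 222 220 220 220 221 222 221 222
 222 222 222 220 218 218 219 217 204 167 138 155 171 159 166 213 236 233
 201 159 142 133 130 156 204 228]
221 [214 204 178 164 170 158 141 172 208 221 220 220 220 220 221 222 222 221
 222 223 222 220 219 218 219 216 201 163 140 165 171 149 167 229 248 247
 229 195 184 178 171 184 214 229]
226 [208 178 155 167 160 137 161 202 219 222 221 220 221 222 223 223 223 223
 223 224 221 220 220 220 219 207 168 122 123 149 147 155 214 245 249 236
 206 211 227 227 211 184 161 153]
230 [188 151 133 131 121 141 186 214 222 221 220 221 223 223 224 224 224 224
 224 224 222 220 221 222 214 189 146 132 157 155 131 169 233 249 248 231
 205 199 178 152 153 158 
[... 2685 characters left out ...]
94  92 125 166 179 183 191 184 166 157 175 200 209 209
 203 192 188 194 198 201 199 199]
244 [126  93  77 107 149 170 176 176 173 172 170 171 169 165 146 114  83  68
  67  68  70  69  71  84 122 164 179 180 168 143 125 125 139 155 165 165
 165 160 165 180 191 195 194 193]
245 [121  88  82 121 161 181 186 186 186 185 186 186 185 181 164 126  85  67
  65  64  64  66  70  90 131 169 185 190 174 143 122 117 119 124 125 125
 126 136 170 198 211 215 215 216]
246 [118  86  89 130 167 185 188 189 188 189 188 188 188 182 164 124  84  66
  65  64  64  64  70 102 150 183 202 209 202 178 160 155 153 154 151 145
 141 156 192 216 226 227 227 228]
[[[238.69, 231.43]], [[236.85, 231.38]], [[235.0, 231.33]]]
```

View pics/c7.png

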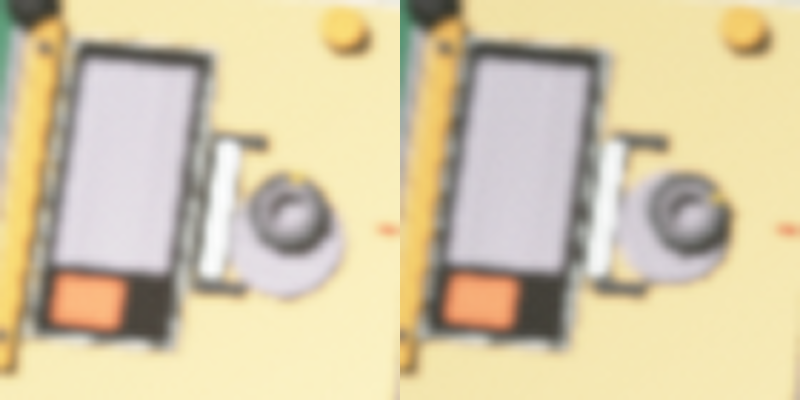

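Left to right, the phone has moved against the fence (3 mm) and the jaw has advanced about 3 px (8 mm). The mark sits at the right of the head, at crop (720,197), roughly -64 to -70°. That may be a few degrees short of the stop, because the wedged key dragged the screw on release. There's plenty of time, so I re-seat once more, turn to the stop, and unload with almost no vertical load.

```bash
python3 -m pendant '[[2,10,0,0,0,-0.01],[7,38,0,0,0,-0.02],[14,75,0,0,0,-0.05],[21,113,0,0,0,-0.08],[28,151,0,0,0,-0.1],[35,189,0,0,0,-0.12],[42,227,0,0,0,-0.15],[49,265,0,0,0,-0.17],[56,302,0,0,0,-0.2],[62,335,0,0,0,-0.22],[66.5,358,0,0,0,-0.23],[68.9,368.2,0,0,0,-0.233]]' >/dev/null; python3 -m pendant '[[0,0,-15,0,0,0],[0,0,-45,0,0,0],[0,0,-75,0,0,0],[0,0,-92,0,0,0],[0,0,-100,0,0,0],[0,0,-105,0,0,0],[0,0,-108,0,0,0],[0,0,-111,0,0,0],[0,0,-111,0,0,0]]' >/dev/null; python3 st.py;  python3 -m pendant '[[0,0,-3,0,0,0],[0,0,-6,0,0,0],[0,0,-9,0,0,0],[0,0,-12,0,0,0],[0,0,-14,0,0,0],[0,0,-14.5,0,0,0],[0,0,-14.5,0,0,0]]' >/dev/null; python3 st.py
```

```text
[-0.453 -1.186 -1.734] [ 0.013 -0.005  0.006] [547.266 200.287 181.404] [ 0.348  0.34   1.774 -0.     1.027  2.057] -7.919511132480709
[-0.191  1.199 -1.454] [ 0.014  0.019 -0.033] [547.079 200.281 166.464] [0.348 0.358 1.786 0.    0.998 2.057] -7.919496695837443
```

```bash
python3 -m pendant '[[0,0,-1,0,0,0],[0,0,-2,0,0,0],[0,0,-2.8,0,0,0],[0,0,-2.8,0,0,0]]' >/dev/null; python3 st.py; python3 -m pendant '[[0,0,0.5,0,0,-0.05],[0,0,1,0,0,-0.13],[0,0,1,0,0,-0.21],[0,0,1,0,0,-0.26],[0,0,1,0,0,-0.26]]' >/dev/null; python3 st.py;  for i in 1 2 3; do python3 -m pendant '[[0,0,0,0,0,-0.03],[0,0,0,0,0,-0.05],[0,0,0,0,0,-0.05]]' >/dev/null; python3 st.py; done
```

```text
[-2.377 -1.218 12.32 ] [-0.308  0.762 -0.017] [547.754 200.476 165.505] [ 0.348  0.359  1.786 -0.     0.995  2.057] -7.918339480242626
[-2.484 -0.173  6.558] [-0.11   0.734  0.018] [547.018 200.386 165.608] [0.348 0.358 1.787 0.    0.996 2.319] -22.911661573821636
[-2.636 -0.156  5.417] [-0.168  0.775  0.037] [546.991 200.389 165.608] [0.348 0.358 1.787 0.    0.996 2.368] -25.7152104276295
[-3.406  0.315  5.553] [-0.045  0.802  0.197] [546.944 200.396 165.575] [0.348 0.359 1.787 0.    0.996 2.418] -28.574622719443386
[-2.643 -0.189  5.81 ] [-0.048  0.808  0.269] [546.939 200.444 165.604] [0.349 0.358 1.787 0.    0.996 2.468] -31.43030251531641
```

```bash
python3 yaw.py d1; python3 -m pendant '[[-0.4,0,0.2,0,0,0.04],[-0.8,0,0.4,0,0,0.1],[-0.8,0,0.5,0,0,0.13],[-0.8,0,0.5,0,0,0.13]]' >/dev/null; python3 st.py; python3 yaw.py d2; python3 -m pendant '[[0,0,0.3,0,0,0.06],[0,0,0.3,0,0,0.12],[0,0,0.3,0,0,0.12]]' >/dev/null; python3 st.py; python3 yaw.py d3; python3 - <<'E'
from h import *
for f in ("b1","d1","d2","d3"):
    h=cv2.cvtColor(cv2.imread(f"pics/{f}.png"),cv2.COLOR_BGR2HSV);print(f)
    for r in range(230,237): print(r,h[r,274:284,1])
E
```

```text
[[278, 197, 10, 8, 65], [260, 199, 10, 7, 57]] [[282.9846153846154, 200.4923076923077], [264.57894736842104, 201.89473684210526]]
bar yaw -29.02265416364805 150.97734583635196 50.75472258224231 [546.88189242 198.46976675]
[-0.524 -0.069  0.829] [-0.029  0.143  0.02 ] [546.503 200.399 165.63 ] [0.349 0.358 1.788 0.    0.995 2.337] -23.94332358621515
[[279, 197, 9, 8, 63], [260, 198, 10, 8, 62]] [[282.93650793650795, 200.015873015873], [264.8709677419355, 202.2258064516129]]
bar yaw -22.769282400540632 157.23071759945938 51.023391578598954 [547.48321069 198.6358405 ]
[-0.25   0.214 -1.208] [-0.004  0.012  0.046] [546.464 200.329 165.661] [ 0.349  0.358  1.788 -0.     0.996  2.218] -17.085991821629335
[[279, 197, 9, 7, 56], [260, 198, 11, 9, 67]] [[282.55357142857144, 199.80357142857142], [265.34328358208955, 202.67164179104478]]
bar yaw -17.105811487256183 162.89418851274382 50.18667802402955 [547.12512495 197.94122919]
b1
230 [ 10  10   3   7  38  94 115 116 111 107]
231 [  7  10   7   7  34  88 115 117 111 108]
232 [  7  10  10  12  41  77 105 116 116 109]
233 [ 10   7   7  23  70  9
[... 431 characters left out ...]
110]
236 [ 14  14  21  15  24  52 115 124 115 109]
d2
230 [ 13  14  10   6  38  95 115 116 111 110]
231 [ 16  10  10  10  40  93 118 117 113 107]
232 [ 13  13  14  22  71  96 109 117 115 110]
233 [ 13  14  11  24  81 110  97 116 119 111]
234 [ 12  13  13  14  49  80  95 118 120 111]
235 [ 11  16  17  19   7  45 112 124 119 110]
236 [ 21  14   7  22  31  53 116 120 115 108]
d3
230 [ 10  10  10   3  35  98 116 115 111 109]
231 [  7  14  10  10  39 101 120 117 111 108]
232 [ 16  13  10  13  54 106 120 118 117 109]
233 [ 10  10  11  15  60 108 112 116 119 111]
234 [ 12  12  13   5  36  71  99 120 119 111]
235 [ 11  17  12  19   7  33 109 122 120 109]
236 [ 21  14  15   8  30  46 115 122 114 108]
```

```bash
python3 - <<'E'
from h import *
G=lambda f:np.float32(cv2.cvtColor(cv2.imread(f"pics/{f}.png"),6))
def lk(a,b,y0,y1,x0,x1):
    A=G(a);B=G(b);gy,gx=np.gradient(A);S=np.s_[y0:y1,x0:x1]
    M=np.c_[gx[S].ravel(),gy[S].ravel(),np.ones(gx[S].size)];r=(A-B)[S].ravel();p=np.linalg.lstsq(M,r,rcond=None)[0];return p[:2].round(3),np.std(r).round(2)
for f in ("side5","a2","a6","b1","b2","b3","b4","b5","d2","d3","a7","a4","a3","side4"):
    print(f,"jaw arm",lk("d1",f,234,243,253,261),"pad",lk("d1",f,230,240,255,264),"phone",lk("d1",f,222,242,238,250))
E
```

```text
side5 jaw arm (array([-0.125, -0.033]), np.float32(2.64)) pad (array([-0.05 ,  0.075]), np.float32(4.65)) phone (array([0.001, 0.   ]), np.float32(0.87))
a2 jaw arm (array([-0.121, -0.029]), np.float32(2.59)) pad (array([-0.045,  0.075]), np.float32(4.53)) phone (array([ 0.001, -0.002]), np.float32(0.86))
a6 jaw arm (array([-0.119, -0.028]), np.float32(2.6)) pad (array([-0.041,  0.077]), np.float32(4.55)) phone (array([-0.   , -0.004]), np.float32(0.88))
b1 jaw arm (array([-0.104, -0.001]), np.float32(2.21)) pad (array([-0.06 ,  0.033]), np.float32(1.38)) phone (array([ 0.002, -0.001]), np.float32(0.82))
b2 jaw arm (array([-0.149, -0.048]), np.float32(4.47)) pad (array([-0.185,  0.067]), np.float32(4.85)) phone (array([-0.003, -0.004]), np.float32(0.87))
b3 jaw arm (array([-0.058, -0.056]), np.float32(4.25)) pad (array([-0.12 ,  0.032]), np.float32(4.81)) phone (array([-0.   , -0.001]), np.float32(0.83))
b4 jaw arm (array([-0.038, -0.018]), np.float32(3.82)) pad (array([-0.115,  0.08 ]), np.float32(4.32)) phone (array([ 0.001, -0.   ]), np.float32(0.84))
b5 jaw arm (array([-0.033, -0
[... 340 characters left out ...]
ay([-0.075,  0.073]), np.float32(5.25)) phone (array([ 0.003, -0.002]), np.float32(0.9))
a7 jaw arm (array([-0.117, -0.035]), np.float32(6.49)) pad (array([-0.189,  0.157]), np.float32(7.31)) phone (array([ 0.002, -0.005]), np.float32(0.83))
a4 jaw arm (array([-0.011, -0.021]), np.float32(4.06)) pad (array([-0.072,  0.1  ]), np.float32(5.89)) phone (array([ 0.001, -0.002]), np.float32(0.83))
a3 jaw arm (array([-0.141, -0.032]), np.float32(7.62)) pad (array([-0.23 ,  0.209]), np.float32(9.5)) phone (array([-0.004,  0.   ]), np.float32(0.83))
side4 jaw arm (array([-0.31 ,  0.044]), np.float32(14.6)) pad (array([0.114, 0.796]), np.float32(18.68)) phone (array([0.458, 0.278]), np.float32(13.51))
```

```bash
python3 - <<'E'
from h import *
G=lambda f:np.float32(cv2.cvtColor(cv2.imread(f"pics/{f}.png"),6))
F=["side5","a2","a5","a6","b1","d1","b2","b3","b4","b5","d2","d3","a4","a7","a3","side4"]
S=np.s_[230:243,252:264]
X=np.array([G(f)[S].ravel() for f in F]);Y=X-X[1]
u,s,v=np.linalg.svd(Y[:-1],full_matrices=False);print(s.round(1))
for f,y in zip(F,Y): print(f,(y@v[0]).round(1),(y@v[1]).round(1),(y@v[2]).round(1),"rms",np.sqrt((y**2).mean()).round(2))
E
```

```text
[184.7  90.7  43.4  28.2  24.9  20.4  16.3  15.3  11.4   9.8   7.9   7.4
   7.1   6.6   0. ]
side5 -0.1 0.3 -0.2 rms 0.9
a2 0.0 0.0 0.0 rms 0.0
a5 -1.3 -1.3 -0.1 rms 0.84
a6 -0.8 0.2 0.5 rms 0.79
b1 -28.0 -31.4 -1.8 rms 3.72
d1 -31.0 -35.7 -4.9 rms 4.01
b2 -52.6 -11.4 24.1 rms 4.82
b3 -56.4 -15.0 21.8 rms 5.07
b4 -58.8 -10.0 1.7 rms 4.88
b5 -58.6 -10.6 1.7 rms 4.87
d2 -60.9 -8.5 -0.8 rms 5.01
d3 -69.7 -4.3 -20.9 rms 5.91
a4 -72.6 -0.5 -18.0 rms 6.1
a7 -45.6 41.8 5.9 rms 5.23
a3 -60.2 59.6 0.8 rms 6.95
side4 -73.3 55.5 26.2 rms 16.65
```

The screw follows the key back when I reverse, even with no vertical load. So I won't reverse at all: home the key, turn to the stop, and pull it straight up while it is still held lightly against the stop, with a firmer grip.

```bash
python3 -m pendant '[[0.2,0,-1,0,0,0],[0.4,0,-2,0,0,0],[0.4,0,-2,0,0,-0.06],[0.4,0,-2,0,0,-0.12],[0.4,0,-2,0,0,-0.18],[0.4,0,-2,0,0,-0.22],[0.4,0,-2,0,0,-0.24],[0.4,0,-2,0,0,-0.24]]' 1 110 >/dev/null; python3 st.py; python3 yaw.py e1; python3 -m pendant '[[-0.4,0,1.2,0,0,0.02],[-0.4,0,1.2,0,0,0.02]]' >/dev/null; python3 st.py; python3 yaw.py e2; python3 - <<'E'
from h import *
for f in ("a6","e1","e2"):
    h=cv2.cvtColor(cv2.imread(f"pics/{f}.png"),cv2.COLOR_BGR2HSV);print(f)
    for r in range(230,237): print(r,h[r,274:284,1])
E
```

```text
[-4.102 -0.888 17.786] [-0.244  1.186  0.179] [547.107 200.518 165.551] [0.349 0.358 1.787 0.    0.995 2.46 ] -30.987590563986135
[[279, 197, 9, 8, 62], [260, 199, 10, 7, 58]] [[283.2258064516129, 200.61290322580646], [264.6551724137931, 201.8793103448276]]
bar yaw -30.136511186465295 149.8634888135347 51.05391488591124 [546.98921122 197.91575039]
[-2.328 -0.049  8.243] [-0.113  0.543  0.047] [546.624 200.446 165.666] [0.349 0.357 1.788 0.    0.995 2.439] -29.75798291586564
[[278, 197, 10, 8, 63], [260, 199, 10, 7, 59]] [[283.015873015873, 200.46031746031747], [264.64406779661016, 201.9322033898305]]
bar yaw -28.481170437329855 151.51882956267016 50.74049684497652 [546.97498266 198.37031555]
a6
230 [ 10   7  10   0  36  95 116 116 112 107]
231 [ 10   7   7   3  31  93 115 117 111 109]
232 [ 10  10   6  12  45  81 105 115 118 109]
233 [ 10   7   7  23  70 100  97 113 120 111]
234 [  8   4   9  17  75 101 101 119 119 111]
235 [  6  17  12   0  34  71 110 124 118 110]
236 [ 14  28  21  23  16  52 112 121 115 108]
e1
230 [ 13  10   7   3  39  94 114 116 112 109]
231 [ 10  10   7   7  31  89 115 115 113 108]
232 [  7   7   6  12  45  81 106 116 116 109]
233 [ 10   7   7  23  70 100  95 112 119 111]
234 [  8   8   9  17  73  96 101 118 120 111]
235 [ 11   6   6   7  34  64 112 123 120 110]
236 [  7  21  21  23  23  47 116 122 114 108]
e2
230 [ 10  14  10   7  42  95 116 116 112 109]
231 [ 10  10  10  10  31  91 115 117 109 108]
232 [ 16  17  13  15  42  77 106 116 116 109]
233 [ 13  14   7  23  70 102  97 115 119 111]
234 [ 12  12   9  21  73 104 103 118 120 111]
235 [ 11  12  12   6  28  65 115 122 120 109]
236 [  7  21  22  23  25  52 117 123 114 108]
```

The screw is at the stop with torque nearly relaxed. Now I pull straight up with no turn.

```bash
python3 -m pendant '[[0,0,1.5,0,0,0],[0,0,3,0,0,0],[0,0,4.5,0,0,0],[0,0,6,0,0,0],[0,0,8,0,0,0]]' >/dev/null; python3 st.py; python3 yaw.py e3;python3 - <<'E'
from h import *
for f in ("e3",):
    h=cv2.cvtColor(cv2.imread(f"pics/{f}.png"),cv2.COLOR_BGR2HSV);print(f)
    for r in range(230,237): print(r,h[r,274:284,1])
E
```

```text
[  3.412   3.318 -15.821] [ 0.544 -0.834 -0.013] [545.691 200.115 171.244] [0.349 0.351 1.783 0.    1.009 2.438] -29.720270701220993
[[260, 197, 9, 7, 56], [278, 197, 10, 6, 53]] [[264.23214285714283, 200.35714285714286], [282.9056603773585, 199.35849056603774]]
bar yaw 147.86561145972053 -32.13438854027948 51.405250521211855 [551.99821307 205.98170772]
e3
230 [ 13  10   7   3  35  94 114 116 112 107]
231 [ 13  14  13  10  31  90 114 117 111 109]
232 [ 13  13  13  15  42  81 106 115 117 110]
233 [ 10  10  14  26  66 100  97 115 119 111]
234 [ 12  13   9  17  73 104 101 119 119 111]
235 [ 11  17  12   6  26  64 116 122 119 110]
236 [ 21  21  23  23  25  47 116 122 115 108]
```

Key is 6 mm out, sliding at about 16 N, and the screw is still at the stop. I lift it clear and carry it to the rack.

```bash
python3 -m pendant '[[0,0,3,0,0,0],[0,0,7,0,0,0],[0,0,11,0,0,0],[0,0,16,0,0,0],[0,0,24,0,0,0],[0,0,40,0,0,0],[0,0,62,0,0,0],[0,0,85,0,0,0],[0,0,105,0,0,0],[0,0,115,0,0,0],[0,0,119,0,0,0]]' >/dev/null ; python3 st.py; python3 -m pendant '[[-1,-9,0,0,0,0.02],[-5,-35,0,0,0,0.07],[-10,-70,0,0,0,0.13],[-15,-106,0,0,0,0.19],[-21,-142,0,0,0,0.25],[-27,-178,0,0,0,0.31],[-33,-214,0,0,0,0.37],[-39,-250,0,0,0,0.43],[-46,-286,0,0,0,0.49],[-54,-322,0,0,0,0.54],[-62,-352,0,0,0,0.58],[-68.5,-368.4,0,0,0,0.6]]' >/dev/null;python3 -m pendant '[[0,0,0,0,0,0.02],[0,0,0,0,0,0.02]]' >/dev/null; python3 st.py; python3 - <<'E'
from h import *
np.set_printoptions(precision=1,suppress=True)
t=cams.capture("top");s=cams.capture("side");cv2.imwrite("pics/top8.png",t);cv2.imwrite("pics/side8.png",s)
for f in ("side6","side8"):
    h=cv2.cvtColor(cv2.imread(f"pics/{f}.png"),cv2.COLOR_BGR2HSV);print(f)
    for r in range(230,237): print(r,h[r,274:284,1])
for f in ("top6","top8"):
    h=cv2.cvtColor(cv2.imread(f"pics/{f}.png"),cv2.COLOR_BGR2HSV);print(f)
    for r in range(226,234): print(r,h[r,250:258,1])
# carried key shank in side view
g=cv2.cvtColor(s,6).astype(int)
P0=status.sense()['position'];x,y,z=P0
for zz in (z-96,z-85,z-60,z-35,z-10):
    c=proj("side",[x,y,zz])[0];print(zz.round(0),c.round(2),g[int(round(c[1])),int(c[0])-9:int(c[0])+10])
E
```

```text
[-1.052  0.542 -2.303] [ 0.025 -0.015 -0.035] [546.725 200.412 293.405] [ 0.349  0.232  1.658 -0.     1.249  2.438] -29.693521145700437
[ 0.598  0.766 -1.192] [0.04  0.034 0.004] [ 477.488 -167.943  291.25 ] [-0.341  0.11   1.811  0.     1.221  1.128] 5.790378674184007
side6
230 [  5   5   4   2  22  73 106 112 109 107]
231 [ 10  10  10  10  37  66  99 112 109 106]
232 [ 11  10  11  30  70  85  89 112 114 108]
233 [ 10   9   7  42  91 115  94 110 118 109]
234 [ 12  11   3  30  85 115 103 119 119 109]
235 [ 17  18   9   0  38  77 112 124 118 108]
236 [ 12  18  19  20  22  55 118 122 112 106]
side8
230 [  2   3   7   2  18  76 105 112 110 108]
231 [  9  10  12   9  20  62  99 112 109 105]
232 [ 11  10   9  13  45  70  89 112 115 107]
233 [  7   6   7  26  71 109  96 110 118 110]
234 [  8  11   6  21  83 131 108 119 120 109]
235 [ 18  13  18   4  50  94 115 122 118 108]
236 [ 18   6  18  20  15  58 113 121 114 106]
top6
226 [33 51 70 79 76 75 72 72]
227 [ 7 19 50 76 82 75 73 73]
228 [ 7 17 54 89 92 82 76 72]
229 [ 10  25  70 106 106  91  78  73]
230 [ 8 18 51 84 93 91 85 76]
231 [ 8 10 17 32 51 80 88 80]
232 [ 8  7  6  8 25 73 91 84]
233 [ 9  9  7  6 25 75 90 81]
top8
226 [31 51 72 80 76 74 72 72]
227 [ 7 20 47 74 83 76 72 72]
228 [ 8 14 44 80 90 82 75 73]
229 [  9  19  55  99 101  89  77  73]
230 [ 8 14 45 85 97 91 82 75]
231 [ 8 10 17 40 66 86 88 79]
232 [ 9  8  6 12 32 76 88 82]
233 [ 8  9  7  6 24 74 89 80]
195.0 [352.  256.5] [123 122 123 123 122 121 109  91  79  78  76  78  86 103 116 119 118 119
 120]
206.0 [352.2 252.1] [123 122 122 123 120 111  91  79  77  77  77  79  94 114 120 120 119 119
 119]
231.0 [352.8 242. ] [117 118 119 117 114 105  89  80  79  77  77  75  75  84 102 110 111 114
 113]
256.0 [353.4 231.7] [113 115 114 109  91  80  77  79  79  78  77  74  64  38  17  12   9  11
  12]
281.0 [354.  221.2] [ 67  79  86  62  41  52  70  78  78  78  77  76  83 100 109 114 113 114
 115]
```

The screw mark is now farther round than before and stays there unloaded, so the clamp is at its stop. Next I lower the key into its own slot.

```bash
python3 -m pendant '[[0.5,0,-15,0,0,0],[0.5,0,-45,0,0,0],[0.5,0,-75,0,0,0],[0.5,0,-98,0,0,0],[0.5,0,-110,0,0,0],[0.5,0,-116,0,0,0],[0.5,0,-122,0,0,0],[0.5,0,-128,0,0,0],[0.5,0,-134,0,0,0],[0.5,0,-140,0,0,0],[0.5,0,-140,0,0,0]]' >/dev/null ; python3 st.py; python3 -m pendant '[[0,0,-6,0,0,0],[0,0,-13,0,0,0],[0,0,-20,0,0,0],[0,0,-27,0,0,0],[0,0,-34,0,0,0],[0,0,-39,0,0,0],[0,0,-41,0,0,0],[0,0,-41,0,0,0]]' >/dev/null;python3 st.py
```

```text
[-0.155 -1.762 -2.493] [-0.349 -0.052  0.016] [ 478.266 -168.31   151.298] [-0.341  0.269  1.958 -0.     0.915  1.128] 5.83023404543789
[ 0.441 -2.357 -3.371] [-0.758 -0.108  0.048] [ 478.064 -168.124  110.349] [-0.341  0.329  1.988 -0.     0.825  1.128] 5.837032864053473
```

```bash
python3 -m pendant '[[0,-0.4,-1.2,0,0,0],[0,-0.4,-2.4,0,0,0],[0,-0.4,-2.4,0,0,0]]' >/dev/null ; python3 st.py; python3 -m pendant '[[0,-0.4,-2.4,0,0,0],[0,-0.4,-2.4,0,0,0],[0,-0.4,-2.4,0,0,0],[0,-0.4,-2.4,0,0,0],[0,-0.4,-2.4,0,0,0]]' 0.1; python3 -m pendant '[[0,0,5,0,0,0],[0,0,20,0,0,0],[0,0,45,0,0,0],[0,0,80,0,0,0],[0,0,115,0,0,0],[0,0,150,0,0,0],[0,0,175,0,0,0],[0,0,185,0,0,0]]'; python3 -m pendant '[[-5,-12,0,0,0,0],[-25,-45,0,0,0,0],[-50,-85,0,0,0,0],[-75,-125,0,0,0,0],[-100,-165,0,0,0,0],[-120,-205,0,0,0,0],[-140,-245,0,0,0,0],[-160,-285,0,0,0,0],[-175,-320,0,0,0,0],[-185,-345,0,0,0,0],[-190,-355,0,0,0,0],[-190,-355,0,0,0,0]]'
python3 - <<'E'
from h import *
np.set_printoptions(precision=1,suppress=True)
t=cams.capture("top");s=cams.capture("side");cv2.imwrite("pics/top9.png",t);cv2.imwrite("pics/side9.png",s)
u=[]
for im,r in ((t,(375,238,30,45)),(s,(330,265,45,45))):
    p=pts(mask(im,(105,120,90),(125,255,255),r));print(len(p),cv2.minAreaRect(p) if len(p) else 0);u.append(cv2.minAreaRect(p)[0])
print(tri(*u))
for n,a in (("top0",t),("side0",s)):
    d=cv2.absdiff(cv2.imread(f"pics/{n}.png"),a).max(2);k=cv2.connectedComponentsWithStats((d>45).astype(np.uint8))
    print(n,[x.tolist() for x in k[2][1:] if x[4]>10])
h=cv2.cvtColor(s,cv2.COLOR_BGR2HSV)
for r in range(231,236): print(r,h[r,274:284,1])
E
```

```text
[ 0.105 -1.473 -1.445] [-0.304 -0.058 -0.018] [ 478.247 -168.387  108.359] [-0.342  0.333  1.989  0.     0.82   1.127] 5.829246149285467
t: 37.6
position: [478.3, -168.9, 106.0]
tcp_rot: [-0.0, 0.999, 0.051, 0.0]
ft_force: [-0.4, -0.3, -0.1]
finger_gap: 0.447
gripper_force: 0.0
t: 38.4
position: [479.3, -169.3, 294.0]
tcp_rot: [0.001, 0.999, 0.051, 0.002]
ft_force: [0.7, 0.4, 0.3]
finger_gap: 0.452
gripper_force: 0.0
t: 39.6
position: [286.8, -524.4, 289.1]
tcp_rot: [-0.001, 0.999, 0.05, -0.001]
ft_force: [0.5, 0.6, -0.4]
finger_gap: 0.451
gripper_force: 0.0
205 ((388.3934326171875, 258.5075988769531), (31.41994857788086, 7.979669570922852), 85.91438293457031)
183 ((349.9596252441406, 282.2666320800781), (9.025097846984863, 29.617576599121094), 53.61564636230469)
(array([ 477.1, -166.5,  128.6]), np.float64(0.11543970210824))
top0 [[233, 204, 3, 5, 11], [207, 206, 6, 34, 48], [230, 215, 6, 29, 85], [236, 219, 4, 11, 22], [226, 227, 3, 15, 15], [246, 238, 10, 7, 18], [409, 241, 11, 30, 85], [205, 243, 3, 9, 18], [226, 242, 4, 13, 35], [217, 244, 3, 8, 15], [411, 261, 7, 13, 38], [386,
[... 706 characters left out ...]
14, 5, 49], [103, 260, 9, 6, 16], [401, 267, 113, 126, 5151], [373, 283, 8, 8, 28], [443, 283, 43, 16, 244], [376, 285, 12, 17, 60], [482, 288, 7, 4, 18], [359, 290, 17, 14, 82], [490, 292, 4, 5, 15], [467, 300, 9, 13, 82], [421, 321, 8, 10, 53], [224, 367, 49, 45, 1131], [143, 376, 39, 43, 474], [128, 390, 67, 62, 1130], [59, 394, 14, 15, 43], [119, 413, 11, 13, 31], [246, 413, 204, 67, 2034], [330, 449, 64, 31, 947], [148, 454, 124, 26, 901], [393, 477, 9, 3, 17]]
231 [ 10   9   8   7  22  61  99 113 112 107]
232 [  7   9  11  15  46  74  88 113 116 110]
233 [ 10   9   7  23  72 106  94 112 119 110]
234 [ 12  19   6  24  81 127 109 116 120 111]
235 [ 18  14  17   4  55  96 112 122 120 110]
```

The blue key is back at its original place and height. The red key shows a difference, so I check it.

```bash
python3 - <<'E'
from h import *
for n,r in (("top",(400,238,24,40)),("side",(355,280,35,30))):
  for i in (0,6,8,9):
    im=cv2.imread(f"pics/{n}{i}.png");m=mask(im,(172,100,90),(180,255,255),r)|mask(im,(0,100,90),(6,255,255),r);p=pts(m);print(n,i,len(p),cv2.minAreaRect(p) if len(p)>5 else 0)
E
```

```text
top 0 210 ((413.1532897949219, 257.6756591796875), (31.64498519897461, 8.148367881774902), 82.56858825683594)
top 6 90 ((415.5, 266.0), (12.0, 7.0), 90.0)
top 8 90 ((415.5, 266.0), (12.0, 7.0), 90.0)
top 9 201 ((414.45123291015625, 257.06097412109375), (30.699966430664062, 8.171934127807617), 83.6598129272461)
side 0 207 ((371.5020751953125, 293.935546875), (11.353422164916992, 30.54936981201172), 46.84760665893555)
side 6 221 ((373.7000427246094, 295.1000061035156), (10.200000762939453, 31.000001907348633), 53.13010025024414)
side 8 221 ((373.7000427246094, 295.1000061035156), (10.200000762939453, 31.000001907348633), 53.13010025024414)
side 9 226 ((373.20941162109375, 294.6423645019531), (10.76858139038086, 31.044557571411133), 50.90614700317383)
```

```bash
python3 - <<'E'
from h import *
np.set_printoptions(precision=1,suppress=True)
print(tri((413.15,257.68),(371.5,293.94)),tri((414.45,257.06),(373.21,294.64)))
for i in (1,2,3,4):
    im=cv2.imread(f"pics/side{i}.png");r=(355,280,35,30);m=mask(im,(172,100,90),(180,255,255),r)|mask(im,(0,100,90),(6,255,255),r);p=pts(m);print(i,len(p),cv2.minAreaRect(p))
E
```

```text
(array([ 480.9, -229.3,  127.4]), np.float64(0.7627611692328715)) (array([ 482.7, -232.7,  126.6]), np.float64(0.7982903853692569))
1 222 ((372.0819091796875, 294.598388671875), (10.755098342895508, 30.856889724731445), 50.194427490234375)
2 219 ((372.1529541015625, 294.6882629394531), (10.76858139038086, 30.89903450012207), 50.90614700317383)
3 227 ((372.1951599121094, 294.743896484375), (10.77599048614502, 30.922407150268555), 51.34019470214844)
4 225 ((373.265869140625, 294.5964660644531), (10.76858139038086, 30.89903450012207), 50.90614700317383)
```

The red key only leaned about 3 mm within its slot's slack. Part of that happened between pictures with the arm at the station, and the key still stands in its slot. Handing in.

```bash
python3 -c "
from cell import order;print(order.finish_job())"
```

```text
the job is handed in; nothing more can be done
None
```

Job handed in at about 40 s: the cam clamp is at its stop with the phone against the fence, and the blue key is upright in its slot and released; it took three insertions, because the first two releases let the screw turn back, and the red key ended up leaning about 3 mm in its slot.

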